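# Chock a lens on the tilted shooting board

### The arm

A 6-joint arm with a two-finger parallel gripper is mounted at the origin on the work surface. World frame = base frame: x ahead of the robot, y to its left, z up, the work surface at z = 0. Lengths are in m, angles in degrees, forces in N, time in s.
With the tool pointing down it reaches from about 0.35 to 0.875 m from the base axis. Payload 4.2 kg.
Tool frame: the origin (TCP) lies at the very end of the fingers, on their centre line; the grasp point (between the pads) lies 19 mm behind it (tcp_to_grasp is the z of the grasp point in the tool frame, in m); z points along the fingers, y is the direction in which the jaws open and shut (so a half turn about z gives the same grasp; the last joint's range is limited). The gripper opens to 87 mm and grips with 3 to 60 N. Pads are 19 mm wide; open, the fingers measure 117 mm over their backs; the gripper's body (75 mm by 190 mm) begins 51 mm behind the grasp point.
Start: joints at [82.426, 22.042, 0.453, 0, -68.411, -14.817], TCP at [0.238, 0.578, 0.223] pointing down, gripper open.
Joint ranges: [-179.83, 179.83], [-69.29, 118.12], [-61.27, 80.66], [-181.25, 117.63], [-171.15, -9.14], [-177.46, 177.46]. Speed limits (degrees/s): [159.86, 159.86, 180, 180, 180, 180].

### API

Orientations are given as a 3x3 rotation matrix whose columns are the frame's x, y, z axes.
In Python, from station import sense, capture, camera_params, finish_job, tcp_to_grasp gives the robot as it stands.
- The arm moves only by the shell command python3 -m inch 'ROWS'. ROWS is JSON, a list of rows, each an object of numbers: "jaw": the closure in counts, from 0 (fully open) to 255 (shut); "x", "y", "z": the shift along the world's x, y, z normalised to -1 to 1, where 1 is 0.06 m; "ax", "ay", "az": the turn, a rotation vector about the world's x, y, z normalised to -1 to 1, where 1 is 10 degrees. A call has 1 to 12 rows; each row shifts and turns the pose as measured when the row begins; what a row does not reach is not made up. A row lasts 1/8 s, in which the tool goes at most 62.5 mm and 10.7 degrees, less where a joint would pass 70% of its speed; a pose out of reach is approached as far as the arm can. A call with a number of a shift or a turn outside -1 to 1 is refused whole. A call with a gripper value outside its range is refused whole. The fingers move at their own pace and stop on an object; the grip force is fixed at half the most. Time passes only in rows, so rows that do not move let the fingers close. It gives the time, the measured TCP pose, the force and the opening at its end, in the units of the state.
- sense(): the state, without advancing time (a new reading comes with each control period).
- capture(name): name is "side" or "top"; returns the picture (384x512x3 uint8, red, green, blue); there is no depth.
- camera_params(name): a dict with "vfov" (degrees; the focal length in pixels is half the picture's height over the tangent of half this angle, whatever the lens; pixels are square), "cx", "cy" (the principal point, pixels), "R" (3x3) and "t" (3): a world point X has camera coordinates R X + t. Camera axes: x right, y down, z forward; pixel columns grow to the right and rows downward; lengths in m; the calibration is good to about 2 mm. A picture is of the moment at which its call begins. camera_params takes no time and is no camera call.
- finish_job(): hands the job in, once; it reports no verdict.
The state is a dict: "time_s": time; "joints": joint angles; "joint_velocities": joint speeds; "effort": joint torques, N m; "tcp_pos": TCP position; "ee_rot": TCP orientation; "wrist_force": force on the tool from outside, world axes, zero at the start; "moment": the same for the moment, N m; "gripper_width": opening from 0.0 (shut) to 1.0 (fully open).
Only numpy, scipy, OpenCV 4.12 (cv2) and the standard library are available. Lean on these libraries where they do the work, as an engineer would, in place of code of your own. Each camera call takes 0.05 s, during which the arm holds its last target.

### The job

Set up the product shot: stand the grey wedge flat on the tilted white board just below the tape cross, thin edge uphill, and let go of it. Then take the lens from its white rest, lay it square across the slope centred on the cross and, still holding it, ease it down until it lies on the board and rests against the sloping face of the wedge; only then let go gently, so that it stays put and never rolls or drops free. Leave the battery pack and the tape roll where they are.

Things in the scene. Friction and masses are not known exactly. Their poses are not given: they have to be found in the camera images.
- panel: White panel of the photo board, fixed, 260 mm along the slope, 300 across, no lip, always at 24 degrees, low edge towards the robot; the lens rolls off it unless chocked. Origin: middle of its upper surface, 75 mm above the bench, at the centre of the flat dark tape cross (bars 70 mm along the slope, 120 across). x axis up the slope, y level across it, z square out of the surface.
- wedge_center (a point): Centre (16 mm above the sole) of the loose grey metal wedge, 250 g, rubber sole. 52 mm long (x), 40 wide (y, flat sides to grip), 32 high (z). Its face rises at 35 degrees from a thin edge at the +x end to a short flat top; the -x end is upright. A lens lying against the face has its axis 38 mm from this centre along +x. Starts flat on the bench on one side of the board, the lens on the other.
- lens_center (a point): Centre of the black camera lens, 260 g, a cylinder lying on its side with both caps on. Barrel 60 mm in diameter, 46 long; an 8 mm thick cap, 54 mm in diameter, on either end; 62 mm between the flat cap faces (grip it across these). y axis: along the lens, level; x and z turn as it rolls. Starts lying loose in the rest, its axis 40 mm above the bench.
- rest: The white printed V-shaped rest for the lens, fixed on the bench: 92 mm long (x), 32 mm wide (y, along the lens), its cheeks 27 mm high at the tips, so both lens ends stick out 15 mm. Origin: centre of its underside.
- pack: Black camera battery pack lying on the bench, 57 x 38.5 x 21 mm, leave alone. Origin: centre of its underside.
- tape: Roll of grey cloth tape lying flat on the bench, 84 mm in diameter, 24 mm high, leave alone. Origin: centre of its underside.
Things that resemble listed ones, but are neither listed nor needed, are in the scene too. There is more than one size of the part that bears lens_center; the job needs the largest.

How it is judged (in metres and radians):
On the way, in this order (a step that is already met when the one before it is completed fails the run):
1. the wedge stands flat on the board, just below the cross, let go and at rest, while the lens is still in its rest (x of wedge_center in the frame of panel between -0.07 and -0.01 m and y of wedge_center in the frame of panel between -0.05 and 0.05 m and z of wedge_center in the frame of panel between 0.012 and 0.02 m and angle between the z axis of wedge_center and the z axis of panel, either way round below 0.1 rad and contact force between the fingers and wedge below 0.05 N and linear speed of wedge below 0.02 m/s and distance between lens_center and rest below 0.055 m), for 0.2 s.
2. the lens, still held, is down on the board (within 3 mm) and against the wedge, over the cross (x of lens_center in the frame of panel between -0.02 and 0.02 m and y of lens_center in the frame of panel between -0.02 and 0.02 m and x of lens_center in the frame of wedge_center above 0.025 m and contact force between the fingers and lens above 0.5 N and contact force between lens and wedge above 0.1 N and z of lens_center in the frame of panel between 0.027 and 0.033 m), for 0.2 s.
At the end, for the whole second after the job is handed in: The lens lies on the board, its centre within 15 mm of the cross along and across the slope, square to the slope within 8 degrees, resting against the sloping face of the wedge, which stands flat on the board below it (within 6 degrees); both are let go and at rest (x of lens_center in the frame of panel between -0.015 and 0.015 m and y of lens_center in the frame of panel between -0.015 and 0.015 m and z of lens_center in the frame of panel between 0.026 and 0.034 m and angle between the y axis of lens_center and the y axis of panel, either way round below 0.14 rad and x of lens_center in the frame of wedge_center above 0.025 m and z of wedge_center in the frame of panel between 0.012 and 0.02 m and angle between the z axis of wedge_center and the z axis of panel, either way round below 0.1 rad and contact force between lens and wedge above 0.1 N and contact force between the fingers and anything else below 0.05 N and linear speed of each of lens, wedge below 0.01 m/s and angular speed of lens below 0.1 rad/s); the robot touches nothing.
It fails at once if the lens rolls or drops free (over 0.15 m/s while not held) (contact force between the fingers and lens below 0.01 N and linear speed of lens above 0.15 m/s).
It fails at once if the lens is knocked or pressed against the board or the wedge with more than 60 N (contact force between lens and panel above 60 N or contact force between lens and wedge above 60 N).
It fails at once if the battery pack or the tape roll is moved by more than 20 mm (distance of any of pack, tape from where it was at the start of the episode above 0.02 m).
It also fails if it takes over 61 s, if anything falls off the work surface, if the arm or the gripper's body presses on something with over 40 N, if the wrist force passes 120 N, or if a joint passes its speed limit or range.

## Working session

There is one attempt and no reset: what is moved stays moved. The work goes in short steps, Python scripts to look and compute and a shell command to move; the robot and the scene stay as the last step left them, time stands still between calls to the robot, and variables do not carry over. Pictures are saved under pics/ and viewed, and the job is handed in when it is done.

```bash
mkdir -p pics; ls
python3 - <<'E'
from station import *
import cv2
s=sense(); print(s['time_s'],s['tcp_pos'],s['ee_rot'],tcp_to_grasp)
for n in("side","top"):
    im=capture(n); cv2.imwrite(f"pics/{n}0.png",im[:,:,::-1]); print(n,camera_params(n))
E
```

```text
pics
0.0 [0.23782377 0.57733525 0.22147518] [[ 9.24537272e-01 -3.81090887e-01 -7.53969539e-04]
 [-3.81091625e-01 -9.24535061e-01 -2.02356546e-03]
 [ 7.40910813e-05  2.15819317e-03 -9.99997668e-01]] -0.0187
side {'vfov': 53.29003283243493, 'cx': 265.8455322489716, 'cy': 190.44647803405857, 'R': array([[ 0.80520712, -0.59271044,  0.01832562],
       [-0.39028879, -0.55297396, -0.73613481],
       [ 0.44644838,  0.5855887 , -0.67658681]]), 't': array([-0.49315701,  0.25202126,  0.73274049])}
top {'vfov': 48.072807706652824, 'cx': 254.80643821192638, 'cy': 193.57857218976957, 'R': array([[ 2.00160169e-02, -9.99799544e-01,  4.80537499e-04],
       [-9.87320022e-01, -1.98418751e-02, -1.57497534e-01],
       [ 1.57475497e-01,  2.67802900e-03, -9.87519264e-01]]), 't': array([-0.02422171,  0.55199029,  1.13314811])}
```

View pics/side0.png

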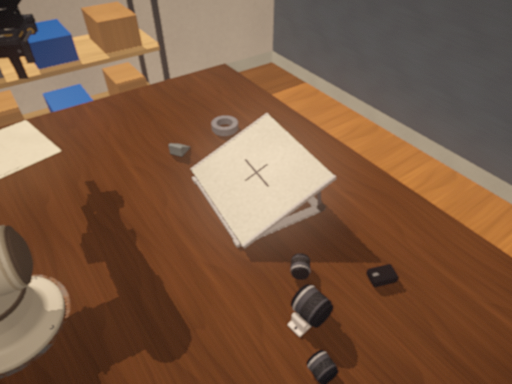

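View pics/top0.png

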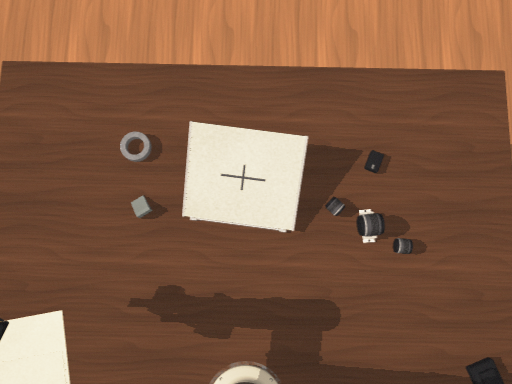

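The side view shows the wedge at (178,150), the cross at (257,173) and the largest lens on its white rest at (313,306). In the top view the wedge is at (141,207), the cross at (243,178), the lens at (370,224), the pack at (375,161) and the tape at (136,146). I'll zoom in on the parts that matter.

```bash
cat > h.py <<'E'
import numpy as np,cv2
from station import *
P={n:camera_params(n) for n in("side","top")}
def f(n): return 192/np.tan(np.radians(P[n]['vfov'])/2)
def ray(n,u,v):
    p=P[n];R,t=np.array(p['R']),np.array(p['t'])
    d=R.T@np.array([(u-p['cx'])/f(n),(v-p['cy'])/f(n),1]);return -R.T@t,d/np.linalg.norm(d)
def onz(n,u,v,z):
    o,d=ray(n,u,v);return o+d*(z-o[2])/d[2]
def tri(a,b):
    A=[];B=[]
    (o1,d1),(o2,d2)=ray('side',*a),ray('top',*b)
    k=np.linalg.lstsq(np.c_[d1,-d2],o2-o1,rcond=None)[0]
    q1,q2=o1+k[0]*d1,o2+k[1]*d2
    return (q1+q2)/2,np.linalg.norm(q1-q2)
def proj(n,X):
    p=P[n];c=np.array(p['R'])@np.asarray(X)+p['t'];return np.array([p['cx']+f(n)*c[0]/c[2],p['cy']+f(n)*c[1]/c[2]])
def crop(src,u0,v0,w,h,k,out):
    im=cv2.imread(src)[v0:v0+h,u0:u0+w];cv2.imwrite(out,cv2.resize(im,None,fx=k,fy=k,interpolation=cv2.INTER_CUBIC))
E
python3 - <<'E'
from h import *
c=lambda s,u,v:cv2.resize(cv2.imread(s)[v:v+48,u:u+64],None,fx=6,fy=6,interpolation=cv2.INTER_CUBIC)
a=np.vstack([np.hstack([c('pics/top0.png',110,185),c('pics/top0.png',340,200)]),np.hstack([c('pics/side0.png',148,126),c('pics/side0.png',280,285)])])
cv2.imwrite('pics/zoom0.png',a)
print(tri((257,173),(243,178)))
E
```

```text
(array([0.59227158, 0.01772083, 0.07344568]), np.float64(0.006678737425289093))
```

View pics/zoom0.png

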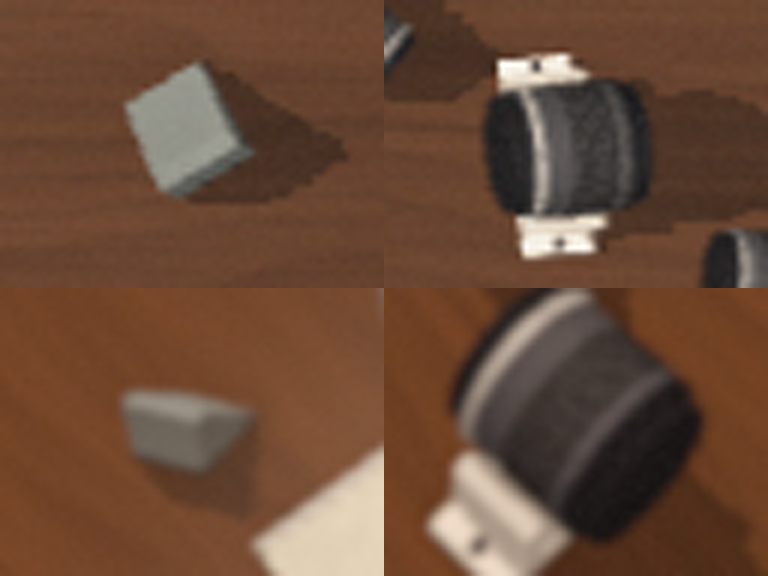

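Run:
```python
from h import *
def c(s,u,v):
    a=cv2.resize(cv2.imread(s)[v:v+30,u:u+30],(400,400),interpolation=cv2.INTER_CUBIC).astype(float)
    return np.clip((a-60)*1.6,0,255).astype(np.uint8)
cv2.imwrite('pics/w1.png',np.hstack([c('pics/top0.png',127,192),c('pics/side0.png',164,135)]))
```

```text
(no output)
```

View pics/w1.png

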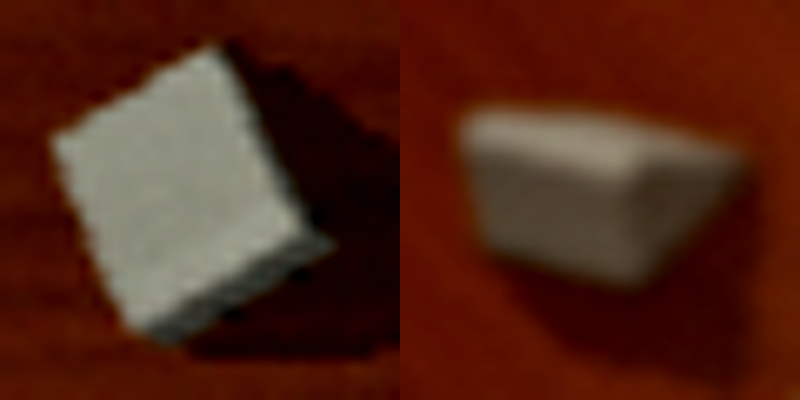

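Run:
```python
from h import *
s=.075
T=lambda u,v:(127+u*s-.5,192+v*s-.5)
S=lambda u,v:(164+(u-400)*s-.5,135+v*s-.5)
a=onz('top',*T(50,138),0);b=onz('top',*T(213,42),0);c=onz('top',*T(165,346),0);d=onz('top',*T(338,245),0)
e=onz('top',*T(130,330),.032);g=onz('top',*T(305,218),.032)
for k in(a,b,c,d,e,g):print(k.round(4))
print('thin',np.linalg.norm(a-b),'end',np.linalg.norm(c-d),np.linalg.norm(e-g),'len',np.linalg.norm(a-c),np.linalg.norm(b-d))
x=(a+b)/2-(c+d)/2;print('yaw of +x',np.degrees(np.arctan2(x[1],x[0])),'centre',(a+b+c+d)/4)
y=a-b;print('y axis dir',np.degrees(np.arctan2(y[1],y[0])))
y=c-d;print(np.degrees(np.arctan2(y[1],y[0])))
print('side', onz('side',*S(490,250),0),onz('side',*S(643,290),0),onz('side',*S(748,158),0))
# panel cross: tape pixels
for n,u0,v0,w,h in(('top',200,140,90,75),('side',225,145,65,60)):
    im=cv2.imread(f'pics/{n}0.png')[v0:v0+h,u0:u0+w];g=im.max(2)
    m=g<130; v,u=np.nonzero(m);print(n,m.sum(),u.mean()+u0,v.mean()+v0,u.min()+u0,u.max()+u0,v.min()+v0,v.max()+v0)
    pts=np.c_[u+u0,v+v0].astype(float)
    if n=='top':
        long=pts[(abs(pts[:,0]-243)>4)]; sh=pts[abs(pts[:,1]-178)>4]
    else:
        long=pts;sh=None
    if n=='top':
        l=np.polyfit(long[:,0],long[:,1],1);q=np.polyfit(sh[:,1],sh[:,0],1)
        v=(l[0]*q[1]+l[1])/(1-l[0]*q[0]);u=q[0]*v+q[1];print('cross',u,v)
        o=onz(n,u,v,.075);print('panel',o)
        e1=np.array([230,l[0]*230+l[1]]);e2=np.array([256,l[0]*256+l[1]])
        p1,p2=onz(n,*e1,.075),onz(n,*e2,.075);dd=p1-p2;print('panel y dir',np.degrees(np.arctan2(dd[1],dd[0])))
print('proj side',proj('side',o))
```

```text
[0.5286 0.3386 0.    ]
[0.5499 0.3053 0.    ]
[0.4848 0.3115 0.    ]
[0.507  0.2762 0.    ]
[0.4849 0.3102 0.032 ]
[0.5087 0.2756 0.032 ]
thin 0.03951688965824725 end 0.041614144368855216 0.04200680710013175 len 0.051478471913734454 0.051804002104983836
yaw of +x 32.98721153312602 centre [0.51757236 0.30791977 0.        ]
y axis dir 122.58392036625924
122.15592603493481
side [0.48905612 0.30963836 0.        ] [0.51000732 0.27724225 0.        ] [0.55207183 0.30771553 0.        ]
top 101 242.65346534653466 177.25742574257424 221 264 165 189
cross 242.7906540108842 177.11655139588552
panel [0.59134436 0.01981544 0.075     ]
panel y dir 83.73305584763325<stdin>:16: RuntimeWarning: Mean of empty slice.
  ret = ret.dtype.type(ret / rcount)
Traceback (most recent call last):
ValueError: zero-size array to reduction operation minimum which has no identity
```

Run:
```python
from h import *
im=cv2.imread('pics/side0.png')[145:205,225:290];m=im.max(2)<175
cv2.imwrite('pics/m.png',np.hstack([cv2.resize(im,None,fx=6,fy=6),cv2.resize(cv2.merge([m.astype(np.uint8)*255]*3),None,fx=6,fy=6)]))
def c(s,u,v,k=46):
    a=cv2.resize(cv2.imread(s)[v:v+k,u:u+k],(400,400),interpolation=cv2.INTER_CUBIC).astype(float)
    return np.clip(a*1.5,0,255).astype(np.uint8)
cv2.imwrite('pics/l1.png',np.hstack([c('pics/top0.png',347,202),c('pics/side0.png',287,282,56)]))
# panel corners in top
im=cv2.imread('pics/top0.png');m=((im.min(2)>150)).astype(np.uint8)
cs,_=cv2.findContours(m,cv2.RETR_EXTERNAL,cv2.CHAIN_APPROX_NONE)
for k in cs:
    if cv2.contourArea(k)>5000: print(cv2.boundingRect(k),cv2.approxPolyDP(k,4,True)[:,0].tolist())
```

```text
(182, 121, 126, 111) [[190, 121], [182, 215], [293, 230], [307, 136]]
```

View pics/l1.png

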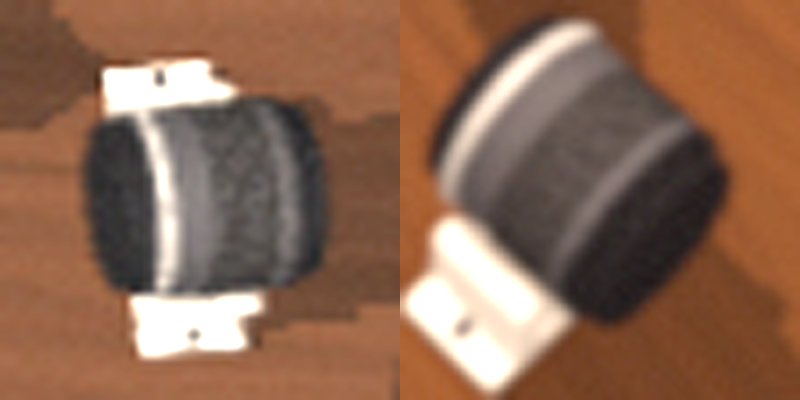

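View pics/m.png

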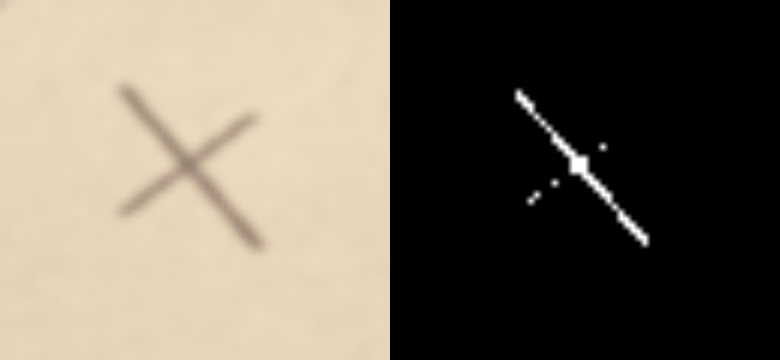

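Run:
```python
from h import *
L=(370.2,224.0);S=(311.7,305.4)
print('lens tri',tri(S,L),onz('top',*L,.04),onz('side',*S,.04))
T=lambda u,v:(347+u*.115-.5,202+v*.115-.5)
for a,b in(((103,68),(140,356)),((213,65),(248,350)),((145,115),(165,290)),((160,77),(195,335))):
    p,q=onz('top',*T(*a),.02),onz('top',*T(*b),.02);d=p-q;print('yaw',np.degrees(np.arctan2(d[1],d[0])),(p+q)/2)
h=lambda u,v:(287+(u-400)*.14-.5,282+v*.14-.5)
C=(256.1,171.9)
print('cross',tri(C,(242.8,177.1)),onz('side',*C,.075),onz('top',242.8,177.1,.075))
G=lambda u,v:(225+u/6-.4,145+v/6-.4)
# bars intersect with panel plane
o0=np.array([.591,.018,.075])
for yaw in(-6.3,):
    cy,sy=np.cos(np.radians(yaw)),np.sin(np.radians(yaw));ct,st=np.cos(np.radians(24)),np.sin(np.radians(24))
    R=np.array([[cy*ct,-sy,-st*cy],[sy*ct,cy,-st*sy],[st,0,ct]])
    def pl(n,u,v):
        o,d=ray(n,u,v);k=((o0-o)@R[:,2])/(d@R[:,2]);return R.T@(o+k*d-o0)
    for p in((123,88),(262,247),(123,212),(255,117)):print('side',pl('side',*G(*p)).round(4))
    for p in((190,121),(182,215),(293,230),(307,136),(221,175),(265,180)):print('top',pl('top',*p).round(4))
# tape, pack
print('tape',onz('top',136,146,.012),'pack',onz('top',375,161,.01))
```

```text
lens tri (array([ 0.47664847, -0.32840881,  0.03962441]), np.float64(0.002087628594727175)) [ 0.47571114 -0.32773633  0.04      ] [ 0.47745607 -0.32898314  0.04      ]
yaw 6.274923336701511 [ 0.47212022 -0.30611647  0.02      ]
yaw 5.6906407148925675 [ 0.47423684 -0.34070922  0.02      ]
yaw 5.385160823992042 [ 0.47517614 -0.31681805  0.02      ]
yaw 6.547225648760649 [ 0.47432718 -0.32391488  0.02      ]
cross (array([0.59253854, 0.01902717, 0.07645592]), np.float64(0.003171960929523104)) [0.59511057 0.01997221 0.075     ] [0.59138999 0.01979153 0.075     ]
side [ 0.0032  0.0596 -0.    ]
side [ 0.0037 -0.0587 -0.    ]
side [-0.0307  0.0014  0.    ]
side [ 0.0372 -0.0001 -0.    ]
top [ 0.1309  0.1553 -0.    ]
top [-0.1282  0.1568 -0.    ]
top [-0.1297 -0.1519 -0.    ]
top [ 0.1303 -0.1514 -0.    ]
top [-0.0017  0.0606 -0.    ]
top [ 0.0001 -0.0581 -0.    ]
tape [0.68829623 0.32922895 0.012     ] pack [ 0.65855895 -0.35340657  0.01      ]
```

```bash
cat >> h.py <<'E'
from scipy.spatial.transform import Rotation as Ro
PO=np.array([.593,.0195,.075])
def panelR(yaw=-6.3):
    return (Ro.from_euler('z',yaw,degrees=True)*Ro.from_euler('y',-24,degrees=True)).as_matrix()
def toolR_down(yaw_y): # tool z down, tool y at given yaw
    y=np.array([np.cos(np.radians(yaw_y)),np.sin(np.radians(yaw_y)),0]);z=np.array([0,0,-1.]);return np.c_[np.cross(y,z),y,z]
def toolR_panel(s):
    R=panelR();y=s*R[:,1];z=-R[:,2];return np.c_[np.cross(y,z),y,z]
def left(p,R):
    s=sense();d=(np.array(p)-s['tcp_pos'])/.06
    r=Ro.from_matrix(R@np.array(s['ee_rot']).T).as_rotvec(degrees=True)/10
    print('t',s['time_s'],'shift units',d.round(3),'turn units',r.round(3),'F',np.round(s['wrist_force'],2),'w',s['gripper_width'],'j',np.round(s['joints'],1))
E
python3 -m inch '[{"x":0.65,"y":-0.65,"z":-0.17,"az":0.79},{"x":0.65,"y":-0.65,"z":-0.17,"az":0.79},{"x":0.65,"y":-0.65,"z":-0.17,"az":0.79},{"x":0.65,"y":-0.65,"z":-0.17,"az":0.79},{"x":0.65,"y":-0.65,"z":-0.17,"az":0.79},{"x":0.65,"y":-0.65,"z":-0.17,"az":0.79},{"x":0.65,"y":-0.65,"z":-0.17,"az":0.79}]'
python3 -c "
from h import *
left([.512,.304,.1],toolR_down(-57.4))"
```

```text
t 0.1 shift units [ 4.569 -4.556 -2.026] turn units [1.1e-02 2.0e-03 5.5e+00] F [ 0.4   0.11 -0.62] w 1.0022918682676663 j [ 82.4  22.1   0.4  -0.  -68.4 -14.8]$[0]: bad value
```

```bash
python3 -m inch '[{"jaw":0,"x":0.65,"y":-0.65,"z":-0.17,"ax":0,"ay":0,"az":0.79},{"jaw":0,"x":0.65,"y":-0.65,"z":-0.17,"ax":0,"ay":0,"az":0.79},{"jaw":0,"x":0.65,"y":-0.65,"z":-0.17,"ax":0,"ay":0,"az":0.79},{"jaw":0,"x":0.65,"y":-0.65,"z":-0.17,"ax":0,"ay":0,"az":0.79},{"jaw":0,"x":0.65,"y":-0.65,"z":-0.17,"ax":0,"ay":0,"az":0.79},{"jaw":0,"x":0.65,"y":-0.65,"z":-0.17,"ax":0,"ay":0,"az":0.79}]'
python3 -c "
from h import *
left([.512,.304,.1],toolR_down(-57.4))"
```

```text
time_s: 0.85
tcp_pos: [0.4743, 0.3383, 0.1563]
ee_rot: [[0.891, 0.454, -0.001], [0.454, -0.891, -0.004], [-0.002, 0.003, -1.0]]
wrist_force: [0.1, 1.1, -0.4]
gripper_width: 0.999
t 0.85 shift units [ 0.629 -0.572 -0.938] turn units [ 0.022 -0.002  0.557] F [ 0.1   1.09 -0.37] w 0.9985134352696798 j [ 51.5  21.2 -11.1   0.1 -58.   65.5]
```

```bash
python3 -m inch '[{"jaw":0,"x":0.63,"y":-0.57,"z":-0.5,"ax":0.02,"ay":0,"az":0.56},{"jaw":0,"x":0,"y":0,"z":-0.4,"ax":0,"ay":0,"az":0},{"jaw":0,"x":0,"y":0,"z":0,"ax":0,"ay":0,"az":0}]'
python3 - <<'E'
from h import *
for n in("side","top"):cv2.imwrite(f'pics/{n}1.png',capture(n)[:,:,::-1])
left([.512,.304,.006],toolR_down(-57.4))
c=lambda s,u,v:cv2.resize(cv2.imread(s)[v:v+75,u:u+75],(400,400),interpolation=cv2.INTER_CUBIC)
cv2.imwrite('pics/z1.png',np.hstack([c('pics/top1.png',105,170),c('pics/side1.png',140,110)]))
E
```

```text
time_s: 1.23
tcp_pos: [0.5147, 0.2985, 0.099]
ee_rot: [[0.844, 0.537, -0.003], [0.537, -0.844, -0.003], [-0.004, 0.001, -1.0]]
wrist_force: [-0.6, -0.1, -1.1]
gripper_width: 1.0
t 1.325 shift units [-0.061  0.062 -1.591] turn units [-0.003  0.006  0.001] F [0.15 0.41 0.38] w 1.004098214609846 j [ 45.8  25.6 -12.8   0.  -51.5  76.8]
```

View pics/z1.png

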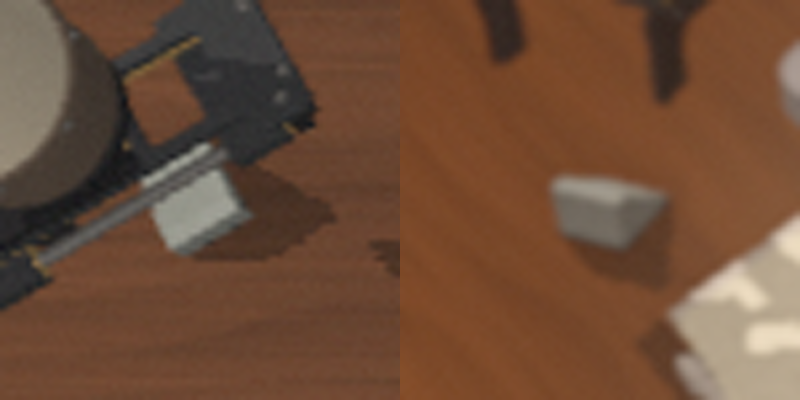

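The gripper sits above the wedge with its jaws aligned to the wedge's flat sides, so I'll descend and close.

```bash
python3 -m inch '[{"jaw":0,"x":-0.06,"y":0.06,"z":-0.5,"ax":0,"ay":0,"az":0},{"jaw":0,"x":0,"y":0,"z":-0.5,"ax":0,"ay":0,"az":0},{"jaw":0,"x":0,"y":0,"z":-0.4,"ax":0,"ay":0,"az":0},{"jaw":0,"x":0,"y":0,"z":-0.15,"ax":0,"ay":0,"az":0},{"jaw":0,"x":0,"y":0,"z":0,"ax":0,"ay":0,"az":0}]'
python3 -c "
from h import *
left([.512,.304,.006],toolR_down(-57.4))"
```

```text
time_s: 1.95
tcp_pos: [0.5143, 0.3117, 0.0146]
ee_rot: [[0.838, 0.546, 0.014], [0.545, -0.838, 0.011], [0.018, -0.002, -1.0]]
wrist_force: [-1.7, -0.7, 0.4]
gripper_width: 1.001
t 1.95 shift units [-0.038 -0.128 -0.144] turn units [-0.065  0.079 -0.046] F [-1.7  -0.65  0.4 ] w 1.0008961684799083 j [ 46.7  31.9 -17.4   0.2 -39.7  76.2]
```

```bash
python3 -m inch '[{"jaw":0,"x":0,"y":0,"z":0,"ax":0,"ay":0,"az":0}]'
python3 -c "
from h import *
left([.512,.304,.006],toolR_down(-57.4))"
```

```text
time_s: 2.08
tcp_pos: [0.5148, 0.3127, 0.016]
ee_rot: [[0.837, 0.546, 0.016], [0.546, -0.838, 0.013], [0.02, -0.002, -1.0]]
wrist_force: [0.2, 0.9, -0.0]
gripper_width: 0.999
t 2.075 shift units [-0.047 -0.144 -0.167] turn units [-0.074  0.089 -0.051] F [ 0.24  0.9  -0.03] w 0.9987360650554646 j [ 46.7  31.8 -17.3   0.2 -39.8  76.2]
```

```bash
python3 -m inch '[{"jaw":0,"x":-0.05,"y":-0.14,"z":-0.1,"ax":-0.07,"ay":0.09,"az":-0.05},{"jaw":0,"x":0,"y":0,"z":0,"ax":0,"ay":0,"az":0}]'
python3 -c "
from h import *
left([.512,.304,.006],toolR_down(-57.4))"
```

```text
time_s: 2.33
tcp_pos: [0.5122, 0.3044, 0.0114]
ee_rot: [[0.843, 0.538, 0.001], [0.538, -0.843, 0.002], [0.002, -0.001, -1.0]]
wrist_force: [0.0, 0.4, 0.5]
gripper_width: 0.996
t 2.325 shift units [-0.004 -0.006 -0.089] turn units [-0.011  0.005  0.002] F [0.01 0.39 0.47] w 0.99621434209853 j [ 46.3  32.1 -17.5  -0.1 -40.3  76.4]
```

Well centred now. A last 5 mm down, then close.

```bash
python3 -m inch '[{"jaw":0,"x":0,"y":0,"z":-0.09,"ax":0,"ay":0,"az":0},{"jaw":0,"x":0,"y":0,"z":0,"ax":0,"ay":0,"az":0}]'
python3 -m inch '[{"jaw":255,"x":0,"y":0,"z":0,"ax":0,"ay":0,"az":0},{"jaw":255,"x":0,"y":0,"z":0,"ax":0,"ay":0,"az":0},{"jaw":255,"x":0,"y":0,"z":0,"ax":0,"ay":0,"az":0},{"jaw":255,"x":0,"y":0,"z":0,"ax":0,"ay":0,"az":0},{"jaw":255,"x":0,"y":0,"z":0,"ax":0,"ay":0,"az":0},{"jaw":255,"x":0,"y":0,"z":0,"ax":0,"ay":0,"az":0}]'
python3 -c "
from h import *
left([.512,.304,.006],toolR_down(-57.4))
cv2.imwrite('pics/top2.png',capture('top')[:,:,::-1])
for n in('side',):cv2.imwrite('pics/s2.png',capture(n)[:,:,::-1])
crop('pics/s2.png',140,100,80,80,6,'pics/s2z.png')"
```

```text
time_s: 2.58
tcp_pos: [0.5125, 0.3042, 0.0059]
ee_rot: [[0.843, 0.538, 0.001], [0.538, -0.843, 0.002], [0.002, -0.001, -1.0]]
wrist_force: [0.2, 0.3, -0.1]
gripper_width: 0.999
time_s: 3.32
tcp_pos: [0.5127, 0.3041, 0.006]
ee_rot: [[0.843, 0.538, 0.001], [0.538, -0.843, 0.002], [0.002, -0.001, -1.0]]
wrist_force: [0.2, -0.5, -0.2]
gripper_width: 0.458
t 3.325 shift units [-0.011 -0.002  0.001] turn units [-0.011  0.008  0.003] F [ 0.23 -0.51 -0.19] w 0.45759428958267945 j [ 46.2  32.5 -17.7  -0.  -39.6  76.4]
```

View pics/s2z.png

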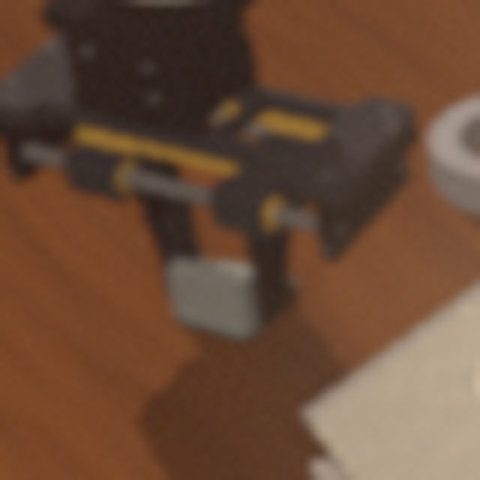

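```bash
python3 -m inch '[{"jaw":255,"x":0,"y":0,"z":0.3,"ax":0,"ay":0,"az":0},{"jaw":255,"x":0,"y":0,"z":0.5,"ax":0,"ay":0,"az":0},{"jaw":255,"x":0,"y":0,"z":0.6,"ax":0,"ay":0,"az":0},{"jaw":255,"x":0,"y":0,"z":0.6,"ax":0,"ay":0,"az":0},{"jaw":255,"x":0,"y":0,"z":0.4,"ax":0,"ay":0,"az":0},{"jaw":255,"x":0,"y":0,"z":0.2,"ax":0,"ay":0,"az":0},{"jaw":255,"x":0,"y":0,"z":0,"ax":0,"ay":0,"az":0}]'
python3 -c "
from h import *
T=PO+panelR()@[-.0456,0,.08];print(T)
left(T,toolR_panel(-1))"
```

```text
time_s: 4.3
tcp_pos: [0.5075, 0.3018, 0.1604]
ee_rot: [[0.844, 0.536, -0.01], [0.536, -0.844, -0.003], [-0.01, -0.003, -1.0]]
wrist_force: [0.8, 0.4, -3.1]
gripper_width: 0.452
[0.51925147 0.02764191 0.12953645]
t 4.3 shift units [ 0.195 -4.569 -0.515] turn units [ 0.55  -2.444 -3.814] F [ 0.8   0.44 -3.14] w 0.4515555128964161 j [ 46.3  21.9  -9.1  -0.3 -59.6  76.3]
```

```bash
python3 -m inch '[{"jaw":255,"x":0.03,"y":-0.4,"z":0,"ax":0.07,"ay":-0.3,"az":-0.47},{"jaw":255,"x":0.03,"y":-0.57,"z":0,"ax":0.07,"ay":-0.3,"az":-0.47},{"jaw":255,"x":0.03,"y":-0.57,"z":0,"ax":0.07,"ay":-0.3,"az":-0.47},{"jaw":255,"x":0.03,"y":-0.57,"z":0,"ax":0.07,"ay":-0.3,"az":-0.47},{"jaw":255,"x":0.03,"y":-0.57,"z":0,"ax":0.07,"ay":-0.3,"az":-0.47},{"jaw":255,"x":0.03,"y":-0.57,"z":0,"ax":0.07,"ay":-0.3,"az":-0.47},{"jaw":255,"x":0.03,"y":-0.5,"z":0,"ax":0.07,"ay":-0.3,"az":-0.47},{"jaw":255,"x":0,"y":-0.3,"z":0,"ax":0.03,"ay":-0.2,"az":-0.3},{"jaw":255,"x":0,"y":0,"z":0,"ax":0,"ay":0,"az":0}]'
python3 -c "
from h import *
T=PO+panelR()@[-.0456,0,.08];print(T)
left(T,toolR_panel(-1))"
```

```text
time_s: 5.42
tcp_pos: [0.5096, 0.0472, 0.1439]
ee_rot: [[0.926, -0.093, 0.366], [-0.081, -0.996, -0.046], [0.368, 0.013, -0.93]]
wrist_force: [-0.0, -0.1, -3.7]
gripper_width: 0.456
[0.51925147 0.02764191 0.12953645]
t 5.425 shift units [ 0.161 -0.326 -0.239] turn units [ 0.05  -0.244 -0.097] F [-0.   -0.07 -3.71] w 0.4555233067703238 j [ 27.2   6.4 -49.1  37.2 -20.2  24.1]
```

```bash
python3 -m inch '[{"jaw":255,"x":0.08,"y":-0.16,"z":-0.1,"ax":0.03,"ay":-0.12,"az":-0.05},{"jaw":255,"x":0.08,"y":-0.16,"z":-0.1,"ax":0.02,"ay":-0.12,"az":-0.05},{"jaw":255,"x":0,"y":0,"z":0,"ax":0,"ay":0,"az":0}]'
python3 -c "
from h import *
T=PO+panelR()@[-.0456,0,.05];print(T)
left(T,toolR_panel(-1))"
```

```text
time_s: 5.8
tcp_pos: [0.5211, 0.0295, 0.1309]
ee_rot: [[0.909, -0.106, 0.403], [-0.097, -0.994, -0.043], [0.405, 0.0, -0.914]]
wrist_force: [0.2, -0.8, -1.9]
gripper_width: 0.46
[0.53137988 0.02630292 0.10213008]
t 5.8 shift units [ 0.172 -0.053 -0.479] turn units [ 0.    -0.008 -0.019] F [ 0.25 -0.83 -1.88] w 0.4600018129273699 j [ 17.7   7.5 -54.9  59.8 -10.9   8.7]
```

At this hover pose j5 is -10.9°, close to its -9.14° limit, so setting the wedge down with the tool square to the board would be marginal. I'll put the wedge back on the bench and regrip it leaning 14°, so that the tool needs only about 10° of tilt at the board.

```bash
python3 -m inch '[{"jaw":255,"x":-0.08,"y":0.16,"z":0.2,"ax":-0.05,"ay":0.24,"az":0.1},{"jaw":255,"x":0,"y":0.4,"z":0.2,"ax":-0.07,"ay":0.3,"az":0.47},{"jaw":255,"x":0,"y":0.57,"z":0,"ax":-0.07,"ay":0.3,"az":0.47},{"jaw":255,"x":0,"y":0.57,"z":0,"ax":-0.07,"ay":0.3,"az":0.47},{"jaw":255,"x":0,"y":0.57,"z":0,"ax":-0.07,"ay":0.3,"az":0.47},{"jaw":255,"x":0,"y":0.57,"z":0,"ax":-0.07,"ay":0.3,"az":0.47},{"jaw":255,"x":0,"y":0.57,"z":0,"ax":-0.07,"ay":0.3,"az":0.47},{"jaw":255,"x":0,"y":0.4,"z":0,"ax":-0.07,"ay":0.3,"az":0.47},{"jaw":255,"x":0,"y":0.2,"z":0,"ax":-0.03,"ay":0.1,"az":0.3},{"jaw":255,"x":0,"y":0,"z":0,"ax":0,"ay":0,"az":0}]'
python3 -c "
from h import *
left([.512,.304,.03],toolR_down(-57.4))"
```

```text
time_s: 7.05
tcp_pos: [0.5098, 0.2958, 0.1498]
ee_rot: [[0.837, 0.546, -0.02], [0.546, -0.837, 0.014], [-0.009, -0.023, -1.0]]
wrist_force: [-0.6, -0.5, -2.3]
gripper_width: 0.457
t 7.05 shift units [ 0.037  0.136 -1.997] turn units [-0.081 -0.114 -0.052] F [-0.58 -0.49 -2.27] w 0.4567084584313951 j [ 45.1  22.4  -9.5  -1.6 -58.3  78.9]
```

```bash
python3 -m inch '[{"jaw":255,"x":0.04,"y":0.13,"z":-0.4,"ax":-0.08,"ay":-0.11,"az":-0.05},{"jaw":255,"x":0,"y":0,"z":-0.6,"ax":0,"ay":0,"az":0},{"jaw":255,"x":0,"y":0,"z":-0.5,"ax":0,"ay":0,"az":0},{"jaw":255,"x":0,"y":0,"z":-0.25,"ax":0,"ay":0,"az":0},{"jaw":255,"x":0,"y":0,"z":0,"ax":0,"ay":0,"az":0}]'
python3 -c "
from h import *
left([.512,.304,.006],toolR_down(-57.4))"
```

```text
time_s: 7.68
tcp_pos: [0.5071, 0.3099, 0.0426]
ee_rot: [[0.841, 0.542, -0.006], [0.542, -0.841, 0.012], [0.001, -0.013, -1.0]]
wrist_force: [0.4, -0.5, -1.8]
gripper_width: 0.459
t 7.675 shift units [ 0.081 -0.098 -0.609] turn units [-0.067 -0.036 -0.019] F [ 0.41 -0.54 -1.81] w 0.4585716338653899 j [ 46.6  29.6 -16.   -1.  -44.2  76.9]
```

```bash
python3 -m inch '[{"jaw":255,"x":0.08,"y":-0.1,"z":-0.3,"ax":-0.07,"ay":-0.04,"az":-0.02},{"jaw":255,"x":0,"y":0,"z":0,"ax":0,"ay":0,"az":0},{"jaw":255,"x":0,"y":0,"z":-0.2,"ax":0,"ay":0,"az":0},{"jaw":255,"x":0,"y":0,"z":0,"ax":0,"ay":0,"az":0}]'
python3 -c "
from h import *
left([.512,.304,.006],toolR_down(-57.4))"
```

```text
time_s: 8.18
tcp_pos: [0.5142, 0.3071, 0.0168]
ee_rot: [[0.842, 0.539, 0.007], [0.539, -0.842, 0.007], [0.01, -0.002, -1.0]]
wrist_force: [-0.2, -0.0, -1.7]
gripper_width: 0.458
t 8.175 shift units [-0.036 -0.051 -0.18 ] turn units [-0.041  0.04  -0.005] F [-0.18 -0.01 -1.7 ] w 0.4579892211001453 j [ 46.3  31.7 -17.2   0.  -40.5  76.3]
```

```bash
python3 -m inch '[{"jaw":255,"x":-0.03,"y":-0.05,"z":-0.12,"ax":-0.04,"ay":0.04,"az":0},{"jaw":255,"x":0,"y":0,"z":0,"ax":0,"ay":0,"az":0},{"jaw":255,"x":0,"y":0,"z":-0.06,"ax":0,"ay":0,"az":0},{"jaw":255,"x":0,"y":0,"z":0,"ax":0,"ay":0,"az":0}]'
python3 -c "
from h import *
left([.512,.304,.006],toolR_down(-57.4))"
```

```text
time_s: 8.68
tcp_pos: [0.5129, 0.3046, 0.0064]
ee_rot: [[0.842, 0.54, 0.001], [0.54, -0.842, 0.001], [0.002, -0.001, -1.0]]
wrist_force: [-0.2, -0.2, -1.9]
gripper_width: 0.455
t 8.675 shift units [-0.014 -0.01  -0.007] turn units [-0.008  0.007 -0.007] F [-0.22 -0.19 -1.87] w 0.45546919426041776 j [ 46.2  32.5 -17.6  -0.  -39.7  76.4]
```

```bash
python3 -m inch '[{"jaw":0,"x":0,"y":0,"z":0,"ax":0,"ay":0,"az":0},{"jaw":0,"x":0,"y":0,"z":0,"ax":0,"ay":0,"az":0},{"jaw":0,"x":0,"y":0,"z":0,"ax":0,"ay":0,"az":0},{"jaw":0,"x":0,"y":0,"z":0,"ax":0,"ay":0,"az":0},{"jaw":0,"x":0,"y":0,"z":0.05,"ax":0,"ay":0,"az":0}]'
cat >> h.py <<'E'
def lean(R,deg): # tip swings toward -tool x
    return R@Ro.from_euler('y',-deg,degrees=True).as_matrix()
E
python3 -c "
from h import *
R=lean(toolR_down(-57.4),14);print(R)
s=sense()
T=np.array([.5129,.3046,.009])-.0054*toolR_down(-57.4)[:,0]
left(T,R)
for n in('top','side'):cv2.imwrite(f'pics/{n}3.png',capture(n)[:,:,::-1])
crop('pics/side3.png',140,100,80,80,6,'pics/s3z.png')"
```

```text
time_s: 9.3
tcp_pos: [0.5141, 0.3056, 0.0112]
ee_rot: [[0.841, 0.541, 0.004], [0.541, -0.841, 0.003], [0.005, -0.001, -1.0]]
wrist_force: [0.2, -0.7, -1.5]
gripper_width: 0.937
[[ 0.81742796  0.53877079 -0.20380768]
 [ 0.52276699 -0.8424524  -0.13034045]
 [-0.2419219   0.         -0.97029573]]
t 9.3 shift units [-0.097 -0.066 -0.037] turn units [-0.775  1.203 -0.012] F [ 0.19 -0.72 -1.55] w 0.9368603811426193 j [ 46.2  32.2 -17.4   0.1 -40.1  76.4]
```

View pics/s3z.png

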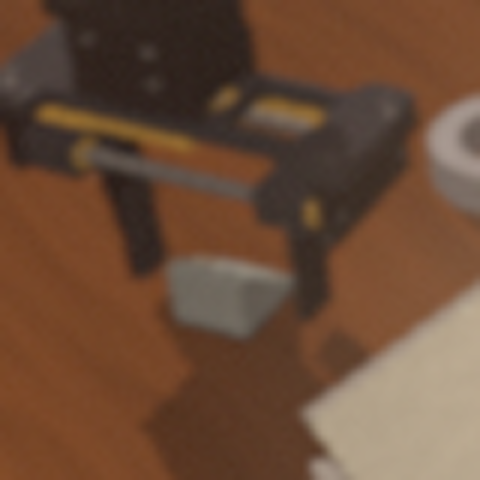

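```bash
python3 -m inch '[{"jaw":0,"x":-0.03,"y":-0.02,"z":0.02,"ax":-0.26,"ay":0.4,"az":0},{"jaw":0,"x":-0.03,"y":-0.02,"z":0,"ax":-0.26,"ay":0.4,"az":0},{"jaw":0,"x":-0.03,"y":-0.02,"z":0,"ax":-0.2,"ay":0.3,"az":0},{"jaw":0,"x":0,"y":0,"z":0,"ax":0,"ay":0,"az":0}]'
python3 -c "
from h import *
R=lean(toolR_down(-57.4),14)
T=np.array([.5129,.3046,.009])-.0054*toolR_down(-57.4)[:,0]
left(T,R)"
```

```text
time_s: 9.9
tcp_pos: [0.5086, 0.3022, 0.0134]
ee_rot: [[0.819, 0.541, -0.191], [0.527, -0.841, -0.123], [-0.227, 0.001, -0.974]]
wrist_force: [-0.3, 0.2, -1.0]
gripper_width: 1.0
t 9.9 shift units [-0.004 -0.008 -0.074] turn units [-0.045  0.076 -0.014] F [-0.3   0.24 -1.02] w 1.0004654381675437 j [ 44.9  37.3  -6.4  -3.2 -59.2  79.7]
```

```bash
python3 -m inch '[{"jaw":0,"x":0,"y":-0.01,"z":-0.075,"ax":-0.04,"ay":0.07,"az":-0.01},{"jaw":0,"x":0,"y":0,"z":0,"ax":0,"ay":0,"az":0},{"jaw":255,"x":0,"y":0,"z":0,"ax":0,"ay":0,"az":0},{"jaw":255,"x":0,"y":0,"z":0,"ax":0,"ay":0,"az":0},{"jaw":255,"x":0,"y":0,"z":0,"ax":0,"ay":0,"az":0},{"jaw":255,"x":0,"y":0,"z":0,"ax":0,"ay":0,"az":0},{"jaw":255,"x":0,"y":0,"z":0,"ax":0,"ay":0,"az":0},{"jaw":255,"x":0,"y":0,"z":0,"ax":0,"ay":0,"az":0}]'
python3 -c "
from h import *
R=lean(toolR_down(-57.4),14)
T=np.array([.5129,.3046,.009])-.0054*toolR_down(-57.4)[:,0]
left(T,R)"
```

```text
time_s: 10.9
tcp_pos: [0.5075, 0.3008, 0.0093]
ee_rot: [[0.817, 0.539, -0.202], [0.524, -0.842, -0.129], [-0.24, -0.0, -0.971]]
wrist_force: [-1.0, 0.8, 0.1]
gripper_width: 0.456
t 10.9 shift units [ 0.015  0.014 -0.004] turn units [-0.007  0.008 -0.004] F [-0.96  0.84  0.12] w 0.4557704308833437 j [ 44.8  37.9  -6.1  -3.4 -59.7  79.9]
```

```bash
python3 -m inch '[{"jaw":255,"x":0,"y":0,"z":0.3,"ax":0,"ay":0,"az":0},{"jaw":255,"x":0,"y":0,"z":0.5,"ax":0,"ay":0,"az":0},{"jaw":255,"x":0,"y":0,"z":0.6,"ax":0,"ay":0,"az":0},{"jaw":255,"x":0,"y":0,"z":0.6,"ax":0,"ay":0,"az":0},{"jaw":255,"x":0,"y":0,"z":0.4,"ax":0,"ay":0,"az":0},{"jaw":255,"x":0,"y":0,"z":0,"ax":0,"ay":0,"az":0}]'
python3 -c "
from h import *
R=lean(toolR_panel(-1),13.9);print(R)
T=PO+panelR()@[-.0522,0,.06];print(T)
left(T,R)"
```

```text
time_s: 11.65
tcp_pos: [0.5063, 0.2999, 0.1605]
ee_rot: [[0.818, 0.539, -0.202], [0.523, -0.843, -0.128], [-0.24, -0.001, -0.971]]
wrist_force: [-0.3, -0.3, -3.0]
gripper_width: 0.456
[[ 0.97855772 -0.10973431  0.17430768]
 [-0.10803378 -0.99396096 -0.01924375]
 [ 0.17536673  0.         -0.98450318]]
[0.52134409 0.02741089 0.10858107]
t 11.65 shift units [ 0.251 -4.541 -0.866] turn units [ 0.551 -2.38  -3.832] F [-0.29 -0.34 -2.98] w 0.455831469847233 j [ 44.8  28.6   1.6  -3.  -76.6  78.9]
```

```bash
python3 -m inch '[{"jaw":255,"x":0.03,"y":-0.4,"z":0,"ax":0.07,"ay":-0.3,"az":-0.48},{"jaw":255,"x":0.03,"y":-0.57,"z":0,"ax":0.07,"ay":-0.3,"az":-0.48},{"jaw":255,"x":0.03,"y":-0.57,"z":0,"ax":0.07,"ay":-0.3,"az":-0.48},{"jaw":255,"x":0.03,"y":-0.57,"z":0,"ax":0.07,"ay":-0.3,"az":-0.48},{"jaw":255,"x":0.03,"y":-0.57,"z":0,"ax":0.07,"ay":-0.3,"az":-0.48},{"jaw":255,"x":0.03,"y":-0.57,"z":0,"ax":0.07,"ay":-0.3,"az":-0.48},{"jaw":255,"x":0.03,"y":-0.5,"z":0,"ax":0.07,"ay":-0.3,"az":-0.48},{"jaw":255,"x":0,"y":-0.3,"z":0,"ax":0.03,"ay":-0.2,"az":-0.35},{"jaw":255,"x":0,"y":0,"z":0,"ax":0,"ay":0,"az":0}]'
python3 -c "
from h import *
R=lean(toolR_panel(-1),13.9)
T=PO+panelR()@[-.0522,0,.06]
left(T,R)"
```

```text
time_s: 12.78
tcp_pos: [0.5085, 0.0455, 0.1494]
ee_rot: [[0.982, -0.113, 0.15], [-0.11, -0.994, -0.027], [0.152, 0.01, -0.988]]
wrist_force: [-0.2, 0.5, -3.1]
gripper_width: 0.458
t 12.775 shift units [ 0.214 -0.302 -0.681] turn units [ 0.041 -0.141  0.017] F [-0.24  0.51 -3.06] w 0.45843327371565834 j [ 26.5  11.  -30.5   7.8 -41.8  51.5]
```

```bash
python3 -m inch '[{"jaw":255,"x":0.11,"y":-0.15,"z":-0.3,"ax":0.02,"ay":-0.07,"az":0.01},{"jaw":255,"x":0.1,"y":-0.15,"z":-0.3,"ax":0.02,"ay":-0.07,"az":0.01},{"jaw":255,"x":0,"y":0,"z":0,"ax":0,"ay":0,"az":0}]'
python3 -c "
from h import *
R=lean(toolR_panel(-1),13.9)
left(PO+panelR()@[-.0522,0,.025],R)
for n in('top','side'):cv2.imwrite(f'pics/{n}4.png',capture(n)[:,:,::-1])
crop('pics/side4.png',190,100,130,100,5,'pics/s4z.png')"
```

```text
time_s: 13.15
tcp_pos: [0.5209, 0.0282, 0.1115]
ee_rot: [[0.979, -0.106, 0.172], [-0.104, -0.994, -0.019], [0.173, 0.001, -0.985]]
wrist_force: [-1.0, -0.8, -2.9]
gripper_width: 0.455
t 13.15 shift units [ 0.243 -0.04  -0.582] turn units [ 0.004 -0.016 -0.022] F [-0.96 -0.76 -2.93] w 0.45462371332092416 j [ 23.8  14.3 -33.3   8.9 -34.1  53.1]
```

View pics/s4z.png

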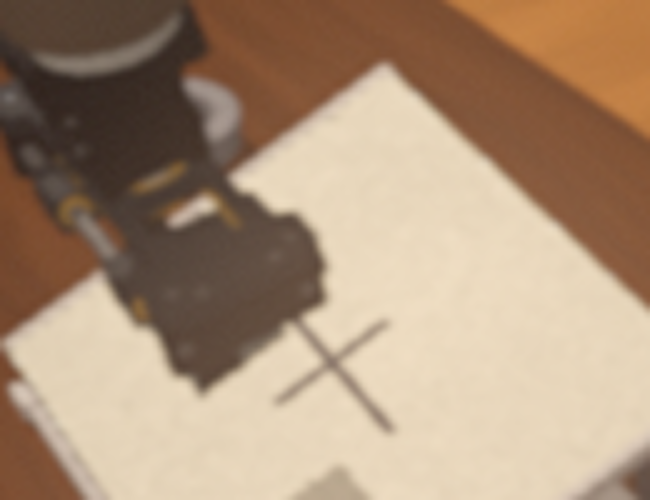

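```bash
python3 -m inch '[{"jaw":255,"x":0.12,"y":-0.02,"z":-0.29,"ax":0,"ay":-0.01,"az":-0.01},{"jaw":255,"x":0.12,"y":-0.02,"z":-0.29,"ax":0,"ay":-0.01,"az":-0.01},{"jaw":255,"x":0,"y":0,"z":0,"ax":0,"ay":0,"az":0}]'
python3 -c "
from h import *
R=lean(toolR_panel(-1),13.9)
left(PO+panelR()@[-.0522,0,.013],R)"
```

```text
time_s: 13.62
tcp_pos: [0.5395, 0.0295, 0.0809]
ee_rot: [[0.977, -0.105, 0.185], [-0.104, -0.994, -0.016], [0.185, -0.003, -0.983]]
wrist_force: [-0.5, -0.3, -1.7]
gripper_width: 0.456
t 13.625 shift units [ 0.014 -0.07  -0.255] turn units [-0.013  0.059 -0.029] F [-0.54 -0.25 -1.68] w 0.4555193260550986 j [ 23.   18.2 -33.9  10.4 -28.8  52.2]
```

```bash
python3 -m inch '[{"jaw":255,"x":0.01,"y":-0.07,"z":-0.18,"ax":-0.01,"ay":0.06,"az":-0.03},{"jaw":255,"x":0,"y":0,"z":0,"ax":0,"ay":0,"az":0}]'
python3 -c "
from h import *
R=lean(toolR_panel(-1),13.9)
left(PO+panelR()@[-.0522,0,.0095],R)"
```

```text
time_s: 13.88
tcp_pos: [0.5409, 0.026, 0.0712]
ee_rot: [[0.978, -0.109, 0.176], [-0.108, -0.994, -0.018], [0.177, -0.001, -0.984]]
wrist_force: [-0.9, 0.0, -2.0]
gripper_width: 0.457
t 13.875 shift units [ 0.015 -0.014 -0.146] turn units [-0.007  0.01  -0.004] F [-0.94  0.01 -1.97] w 0.45733566550234517 j [ 22.5  19.3 -33.9  10.2 -28.2  52.6]
```

```bash
python3 -m inch '[{"jaw":255,"x":0.01,"y":-0.01,"z":-0.08,"ax":-0.01,"ay":0.01,"az":0},{"jaw":255,"x":0,"y":0,"z":0,"ax":0,"ay":0,"az":0}]'
python3 -m inch '[{"jaw":255,"x":0,"y":0,"z":-0.04,"ax":0,"ay":0,"az":0},{"jaw":255,"x":0,"y":0,"z":0,"ax":0,"ay":0,"az":0}]'
python3 -c "
from h import *
R=lean(toolR_panel(-1),13.9)
left(PO+panelR()@[-.0522,0,.0093],R)"
```

```text
time_s: 14.12
tcp_pos: [0.5419, 0.0256, 0.067]
ee_rot: [[0.978, -0.109, 0.175], [-0.107, -0.994, -0.019], [0.177, -0.0, -0.984]]
wrist_force: [-0.9, -0.0, -2.5]
gripper_width: 0.459
time_s: 14.38
tcp_pos: [0.542, 0.0256, 0.0647]
ee_rot: [[0.978, -0.109, 0.176], [-0.107, -0.994, -0.019], [0.177, -0.0, -0.984]]
wrist_force: [-0.3, 0.2, -2.1]
gripper_width: 0.453
t 14.375 shift units [-0.002 -0.008 -0.041] turn units [-0.     0.01  -0.006] F [-0.34  0.16 -2.07] w 0.4531936048625021 j [ 22.4  20.  -34.3  10.7 -27.1  52.2]
```

```bash
python3 -m inch '[{"jaw":255,"x":0,"y":0,"z":-0.03,"ax":0,"ay":0,"az":0},{"jaw":255,"x":0,"y":0,"z":0,"ax":0,"ay":0,"az":0}]'
python3 -m inch '[{"jaw":255,"x":0,"y":0,"z":-0.02,"ax":0,"ay":0,"az":0},{"jaw":255,"x":0,"y":0,"z":0,"ax":0,"ay":0,"az":0}]'
python3 -c "
from h import *
R=lean(toolR_panel(-1),13.9)
left(PO+panelR()@[-.0522,0,.0093],R)"
```

```text
time_s: 14.62
tcp_pos: [0.542, 0.0256, 0.0629]
ee_rot: [[0.978, -0.109, 0.176], [-0.107, -0.994, -0.019], [0.177, -0.0, -0.984]]
wrist_force: [0.0, 0.6, -3.0]
gripper_width: 0.457
time_s: 14.88
tcp_pos: [0.5422, 0.0257, 0.062]
ee_rot: [[0.978, -0.109, 0.177], [-0.107, -0.994, -0.019], [0.178, -0.0, -0.984]]
wrist_force: [-1.0, -0.5, -1.9]
gripper_width: 0.454
t 14.875 shift units [-0.006 -0.009  0.005] turn units [-0.001  0.014 -0.007] F [-1.02 -0.54 -1.92] w 0.4540320254294565 j [ 22.4  20.2 -34.6  10.9 -26.6  52. ]
```

No contact yet. I'll keep going in 1 mm steps.

```bash
for i in 1; do :; done
python3 -m inch '[{"jaw":255,"x":0,"y":0,"z":-0.02,"ax":0,"ay":0,"az":0},{"jaw":255,"x":0,"y":0,"z":0,"ax":0,"ay":0,"az":0}]' | grep -E "tcp|force"
python3 -m inch '[{"jaw":255,"x":0,"y":0,"z":-0.02,"ax":0,"ay":0,"az":0},{"jaw":255,"x":0,"y":0,"z":0,"ax":0,"ay":0,"az":0}]'| grep -E "tcp|force"
python3 -c "
from h import *
R=lean(toolR_panel(-1),13.9)
left(PO+panelR()@[-.0522,0,.0093],R)
for n in('top','side'):cv2.imwrite(f'pics/{n}5.png',capture(n)[:,:,::-1])
crop('pics/side5.png',190,100,130,100,5,'pics/s5z.png')"
```

```text
tcp_pos: [0.5423, 0.0257, 0.0621]
wrist_force: [0.3, 0.5, -2.4]
tcp_pos: [0.5424, 0.0258, 0.0621]
wrist_force: [-0.3, -0.7, -2.2]
t 15.375 shift units [-0.009 -0.01   0.003] turn units [ 0.002  0.024 -0.009] F [-0.31 -0.71 -2.2 ] w 0.4583677101870625 j [ 22.4  20.2 -34.7  11.1 -26.5  51.8]
```

View pics/s5z.png

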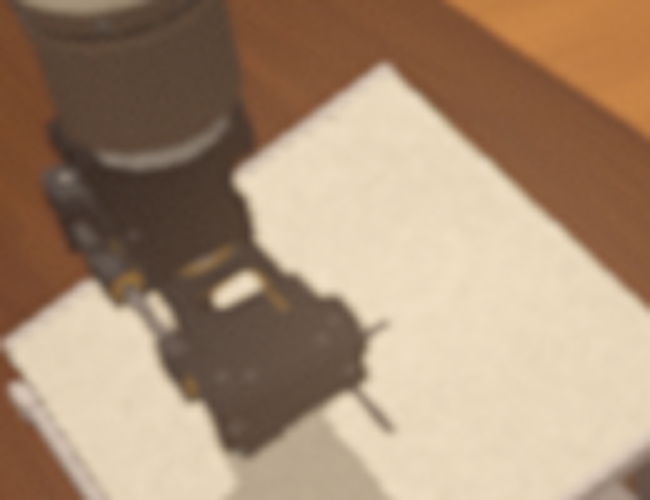

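```bash
python3 -m inch '[{"jaw":255,"x":0,"y":0,"z":-0.05,"ax":0,"ay":0.02,"az":0},{"jaw":255,"x":0,"y":0,"z":-0.05,"ax":0,"ay":0,"az":0}]'
python3 -c "
from h import *
R=lean(toolR_panel(-1),13.9)
left(PO+panelR()@[-.0522,0,.0093],R)"
```

```text
time_s: 15.72
tcp_pos: [0.5426, 0.0258, 0.062]
ee_rot: [[0.978, -0.107, 0.178], [-0.105, -0.994, -0.021], [0.179, 0.002, -0.984]]
wrist_force: [-14.5, 2.2, 26.5]
gripper_width: 0.459
t 15.725 shift units [-0.013 -0.011  0.004] turn units [ 0.012  0.019 -0.013] F [-14.5    2.2   26.52] w 0.45893217157214206 j [ 22.5  20.2 -34.7  11.3 -26.5  51.7]
```

The wedge is in firm contact, with the force along the board's normal and the height as predicted. I'll relax and open.

```bash
python3 -m inch '[{"jaw":255,"x":0,"y":0,"z":0,"ax":0,"ay":0,"az":0},{"jaw":0,"x":0,"y":0,"z":0,"ax":0,"ay":0,"az":0},{"jaw":0,"x":0,"y":0,"z":0,"ax":0,"ay":0,"az":0},{"jaw":0,"x":0,"y":0,"z":0,"ax":0,"ay":0,"az":0},{"jaw":0,"x":0,"y":0,"z":0,"ax":0,"ay":0,"az":0},{"jaw":0,"x":0,"y":0,"z":0,"ax":0,"ay":0,"az":0}]'
python3 -c "
from h import *
R=lean(toolR_panel(-1),13.9)
left(PO+panelR()@[-.0522,0,.0093],R)"
```

```text
time_s: 16.48
tcp_pos: [0.5442, 0.0264, 0.062]
ee_rot: [[0.978, -0.107, 0.18], [-0.105, -0.994, -0.02], [0.181, 0.0, -0.983]]
wrist_force: [0.1, 0.9, 1.3]
gripper_width: 0.936
t 16.475 shift units [-0.04  -0.02   0.005] turn units [ 0.006  0.034 -0.017] F [0.12 0.9  1.29] w 0.9355126940825632 j [ 22.4  20.3 -34.6  11.3 -26.4  51.7]
```

```bash
python3 -m inch '[{"jaw":0,"x":-0.04,"y":0,"z":0.2,"ax":0,"ay":0,"az":0},{"jaw":0,"x":-0.07,"y":0,"z":0.4,"ax":0,"ay":0,"az":0},{"jaw":0,"x":-0.1,"y":0,"z":0.6,"ax":0,"ay":0,"az":0},{"jaw":0,"x":-0.1,"y":0,"z":0.6,"ax":0,"ay":0,"az":0},{"jaw":0,"x":-0.3,"y":-0.3,"z":0.4,"ax":0,"ay":0,"az":0},{"jaw":0,"x":-0.3,"y":-0.6,"z":0.1,"ax":0,"ay":0,"az":0},{"jaw":0,"x":-0.3,"y":-0.6,"z":0,"ax":0,"ay":0,"az":0},{"jaw":0,"x":0,"y":-0.4,"z":0,"ax":0,"ay":0,"az":0}]'
python3 - <<'E'
from h import *
for n in('top','side'):cv2.imwrite(f'pics/{n}6.png',capture(n)[:,:,::-1])
c=lambda s,u,v:cv2.resize(cv2.imread(s)[v:v+80,u:u+80],(400,400),interpolation=cv2.INTER_CUBIC)
cv2.imwrite('pics/z6.png',np.hstack([c('pics/top6.png',205,145),c('pics/side6.png',205,140)]))
left([.4765,-.3284,.12],toolR_down(-84))
E
```

```text
time_s: 17.48
tcp_pos: [0.4686, -0.0887, 0.2111]
ee_rot: [[0.977, -0.101, 0.188], [-0.1, -0.995, -0.016], [0.189, -0.003, -0.982]]
wrist_force: [0.2, 1.4, -0.9]
gripper_width: 1.002
t 17.575 shift units [ 0.114 -3.99  -1.518] turn units [-0.016  1.093  1.192] F [ 0.62  0.96 -0.55] w 1.0016331875449518 j [ 10.8   2.5 -29.3   4.  -47.7  70.8]
```

View pics/z6.png

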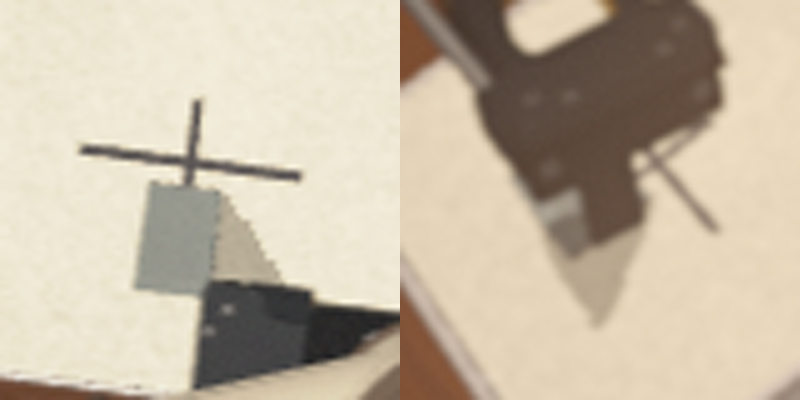

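```bash
python3 -m inch '[{"jaw":0,"x":0.02,"y":-0.5,"z":-0.1,"ax":0,"ay":0.15,"az":0.16},{"jaw":0,"x":0.02,"y":-0.6,"z":-0.1,"ax":0,"ay":0.15,"az":0.16},{"jaw":0,"x":0.02,"y":-0.6,"z":-0.1,"ax":0,"ay":0.15,"az":0.16},{"jaw":0,"x":0.02,"y":-0.6,"z":-0.1,"ax":0,"ay":0.15,"az":0.16},{"jaw":0,"x":0.02,"y":-0.6,"z":-0.1,"ax":0,"ay":0.15,"az":0.16},{"jaw":0,"x":0.02,"y":-0.5,"z":-0.1,"ax":0,"ay":0.15,"az":0.16},{"jaw":0,"x":0,"y":-0.3,"z":-0.1,"ax":0,"ay":0.15,"az":0.16},{"jaw":0,"x":0,"y":0,"z":0,"ax":0,"ay":0,"az":0}]'
python3 - <<'E'
from h import *
left([.4765,-.3284,.1],toolR_down(-84))
T=lambda u,v:(205+u*.2-.4,145+v*.2-.4)
R=panelR()
def pl(n,u,v,z=0):
    o,d=ray(n,u,v);o0=PO+R[:,2]*z;k=((o0-o)@R[:,2])/(d@R[:,2]);return R.T@(o+k*d-PO)
for p in((150,180),(221,190),(190,161)):print(pl('top',*T(*p)).round(4))
for p in((135,289),(208,295)):print(pl('top',*T(*p),.032).round(4))
E
```

```text
time_s: 18.58
tcp_pos: [0.4798, -0.3128, 0.1714]
ee_rot: [[0.995, 0.104, 0.007], [0.104, -0.995, 0.006], [0.008, -0.005, -1.0]]
wrist_force: [-0.2, 0.2, 0.0]
gripper_width: 0.999
t 18.575 shift units [-0.055 -0.259 -1.191] turn units [-0.034  0.041  0.003] F [-0.2   0.2   0.04] w 0.9988800601530963 j [-17.2  19.3 -11.3  -0.5 -59.1 113.4]
[-0.0141  0.021  -0.    ]
[-0.0146 -0.0176 -0.    ]
[-0.0009  0.0008 -0.    ]
[-0.0662  0.0202  0.032 ]
[-0.0643 -0.0185  0.032 ]
```

```bash
python3 -m inch '[{"jaw":0,"x":-0.03,"y":-0.13,"z":-0.4,"ax":-0.03,"ay":0.04,"az":0},{"jaw":0,"x":-0.03,"y":-0.13,"z":-0.4,"ax":0,"ay":0,"az":0},{"jaw":0,"x":0,"y":0,"z":-0.1,"ax":0,"ay":0,"az":0},{"jaw":0,"x":0,"y":0,"z":0,"ax":0,"ay":0,"az":0}]'
python3 - <<'E'
from h import *
for n in('top','side'):cv2.imwrite(f'pics/{n}7.png',capture(n)[:,:,::-1])
c=lambda s,u,v:cv2.resize(cv2.imread(s)[v:v+80,u:u+80],(400,400),interpolation=cv2.INTER_CUBIC)
cv2.imwrite('pics/z7.png',np.hstack([c('pics/top7.png',330,180),c('pics/side7.png',270,265)]))
left([.4765,-.3284,.06],toolR_down(-84))
E
```

```text
time_s: 19.08
tcp_pos: [0.4783, -0.3253, 0.1192]
ee_rot: [[0.994, 0.107, 0.005], [0.107, -0.994, -0.001], [0.005, 0.001, -1.0]]
wrist_force: [-0.8, 0.1, 0.2]
gripper_width: 1.002
t 19.175 shift units [-0.035 -0.047 -0.996] turn units [ 0.006  0.036 -0.012] F [-0.44  0.44  0.6 ] w 1.0023653427151646 j [-1.820e+01  2.280e+01 -1.440e+01 -1.000e-01 -5.240e+01  1.144e+02]
```

View pics/z7.png

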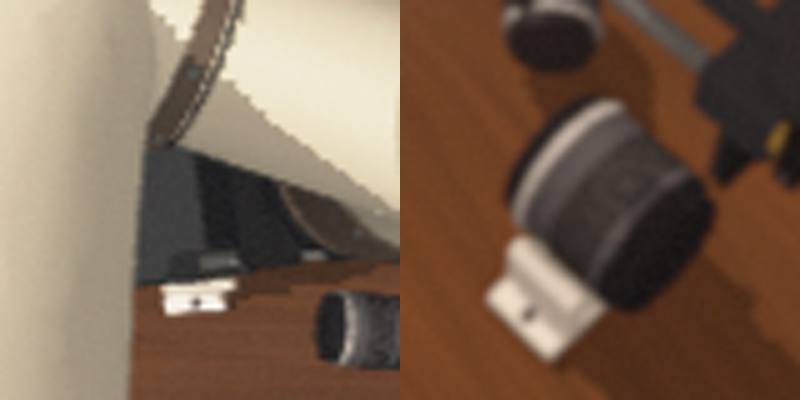

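```bash
python3 -m inch '[{"jaw":0,"x":-0.03,"y":-0.05,"z":-0.4,"ax":0,"ay":0.03,"az":-0.01},{"jaw":0,"x":0,"y":0,"z":-0.3,"ax":0,"ay":0,"az":0},{"jaw":0,"x":0,"y":0,"z":0,"ax":0,"ay":0,"az":0}]'
python3 - <<'E'
from h import *
for n in('side',):cv2.imwrite(f'pics/{n}8.png',capture(n)[:,:,::-1])
crop('pics/side8.png',260,220,100,120,5,'pics/z8.png')
left([.4765,-.3284,.021],toolR_down(-84))
E
```

```text
time_s: 19.55
tcp_pos: [0.4794, -0.3286, 0.081]
ee_rot: [[0.994, 0.106, 0.008], [0.106, -0.994, -0.004], [0.008, 0.005, -1.0]]
wrist_force: [-0.1, 0.6, 0.7]
gripper_width: 1.003
t 19.6 shift units [-0.06   0.01  -1.016] turn units [ 0.029  0.058 -0.012] F [-0.14  0.08  0.37] w 1.0000971329966848 j [-1.840e+01  2.540e+01 -1.660e+01  1.000e-01 -4.730e+01  1.145e+02]
```

View pics/z8.png

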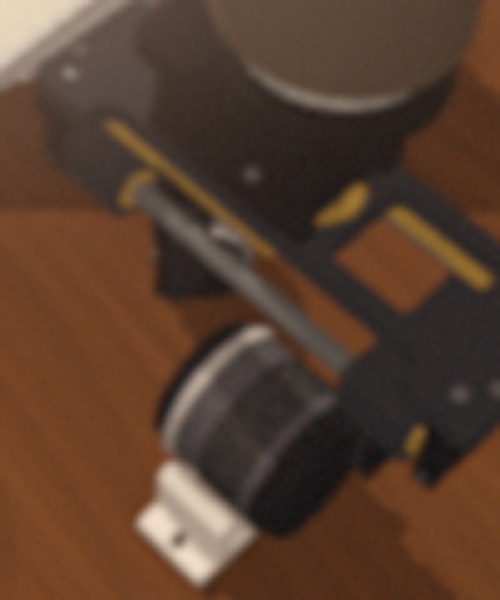

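```bash
python3 -m inch '[{"jaw":0,"x":-0.06,"y":0.01,"z":-0.3,"ax":0.03,"ay":0.06,"az":-0.01},{"jaw":0,"x":0,"y":0,"z":-0.3,"ax":0,"ay":0,"az":0},{"jaw":0,"x":0,"y":0,"z":-0.1,"ax":0,"ay":0,"az":0},{"jaw":0,"x":0,"y":0,"z":0,"ax":0,"ay":0,"az":0}]'
python3 - <<'E'
from h import *
left([.4765,-.3284,.021],toolR_down(-84))
E
```

```text
time_s: 20.1
tcp_pos: [0.4776, -0.3286, 0.0401]
ee_rot: [[0.994, 0.105, 0.003], [0.105, -0.994, -0.001], [0.003, 0.001, -1.0]]
wrist_force: [0.2, -0.6, -0.0]
gripper_width: 0.999
t 20.1 shift units [-0.018  0.004 -0.319] turn units [ 0.005  0.017 -0.003] F [ 0.22 -0.62 -0.03] w 0.999050719933537 j [-18.5  28.6 -18.7  -0.  -42.5 114.6]
```

```bash
python3 -m inch '[{"jaw":0,"x":-0.02,"y":0,"z":-0.31,"ax":0,"ay":0.02,"az":0},{"jaw":0,"x":0,"y":0,"z":0,"ax":0,"ay":0,"az":0}]'
python3 - <<'E'
from h import *
left([.4765,-.3284,.021],toolR_down(-84))
for n in('side',):cv2.imwrite(f'pics/{n}9.png',capture(n)[:,:,::-1])
crop('pics/side9.png',260,220,100,120,5,'pics/z9.png')
E
```

```text
time_s: 20.35
tcp_pos: [0.4773, -0.329, 0.0225]
ee_rot: [[0.994, 0.105, 0.001], [0.105, -0.994, -0.002], [0.001, 0.002, -1.0]]
wrist_force: [0.1, 0.2, -0.3]
gripper_width: 1.0
t 20.35 shift units [-0.014  0.01  -0.024] turn units [ 0.011  0.008 -0.005] F [ 0.12  0.22 -0.34] w 1.0002311980150826 j [-1.850e+01  3.000e+01 -1.950e+01  1.000e-01 -4.030e+01  1.145e+02]
```

View pics/z9.png

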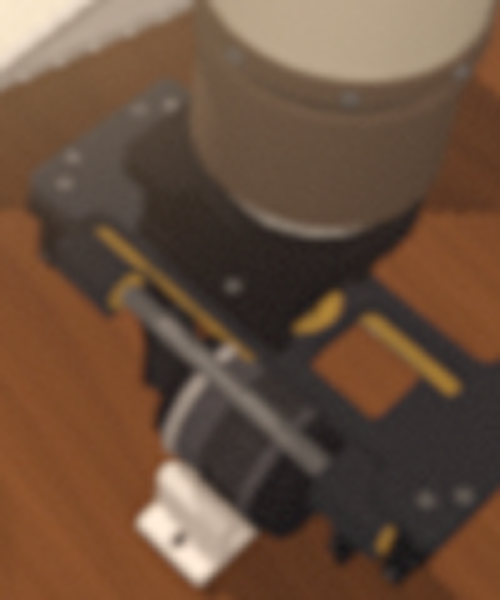

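The fingers straddle the lens, one at each cap. Closing.

```bash
python3 -m inch '[{"jaw":255,"x":0,"y":0,"z":-0.02,"ax":0,"ay":0,"az":0},{"jaw":255,"x":0,"y":0,"z":0,"ax":0,"ay":0,"az":0},{"jaw":255,"x":0,"y":0,"z":0,"ax":0,"ay":0,"az":0},{"jaw":255,"x":0,"y":0,"z":0,"ax":0,"ay":0,"az":0},{"jaw":255,"x":0,"y":0,"z":0,"ax":0,"ay":0,"az":0}]'
python3 -m inch '[{"jaw":255,"x":0,"y":0,"z":0.15,"ax":0,"ay":0,"az":0},{"jaw":255,"x":0,"y":0,"z":0.2,"ax":0,"ay":0,"az":0},{"jaw":255,"x":0,"y":0,"z":0.3,"ax":0,"ay":0,"az":0},{"jaw":255,"x":0,"y":0,"z":0,"ax":0,"ay":0,"az":0}]'
python3 - <<'E'
from h import *
for n in('side',):cv2.imwrite(f'pics/{n}10.png',capture(n)[:,:,::-1])
crop('pics/side10.png',260,200,100,120,5,'pics/z10.png')
R=lean(toolR_panel(-1),24-4);print(R)
T=PO+panelR()@[.005,0,.09];print(T)
left(T,R)
E
```

```text
time_s: 21.02
tcp_pos: [0.4798, -0.3299, 0.0247]
ee_rot: [[0.994, 0.106, 0.008], [0.106, -0.994, -0.005], [0.008, 0.005, -1.0]]
wrist_force: [0.3, 0.0, -1.5]
gripper_width: 0.706
time_s: 21.52
tcp_pos: [0.4791, -0.3297, 0.0657]
ee_rot: [[0.994, 0.106, 0.007], [0.106, -0.994, -0.004], [0.006, 0.005, -1.0]]
wrist_force: [0.1, -0.6, -2.4]
gripper_width: 0.714
[[ 0.99153972 -0.10973431  0.06933521]
 [-0.109467   -0.99396096 -0.00765468]
 [ 0.06975647  0.         -0.99756405]]
[0.56115491 0.02301573 0.15925277]
t 21.575 shift units [1.381 5.872 1.577] turn units [ 0.018 -0.375 -1.233] F [-0.75  0.87 -3.11] w 0.7125602785199426 j [-1.850e+01  2.670e+01 -1.750e+01  1.000e-01 -4.550e+01  1.145e+02]
```

View pics/z10.png

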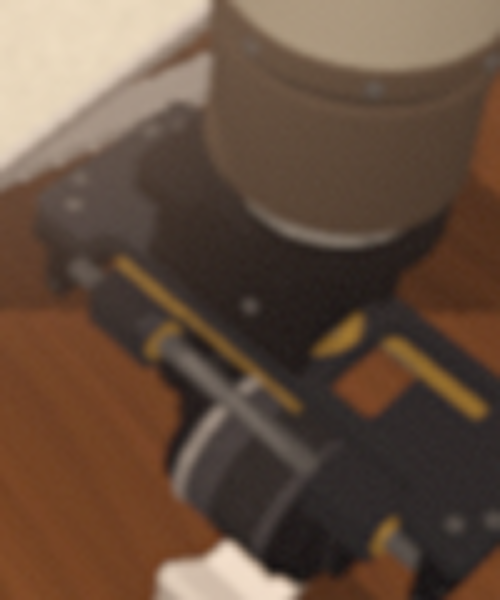

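```bash
python3 -m inch '[{"jaw":255,"x":0,"y":0,"z":0.4,"ax":0,"ay":0,"az":0},{"jaw":255,"x":0,"y":0,"z":0.6,"ax":0,"ay":0,"az":0},{"jaw":255,"x":0.1,"y":0.3,"z":0.6,"ax":0,"ay":0,"az":0},{"jaw":255,"x":0.15,"y":0.5,"z":0.2,"ax":0,"ay":-0.05,"az":-0.17},{"jaw":255,"x":0.15,"y":0.6,"z":0,"ax":0,"ay":-0.05,"az":-0.17},{"jaw":255,"x":0.15,"y":0.6,"z":0,"ax":0,"ay":-0.05,"az":-0.17},{"jaw":255,"x":0.15,"y":0.6,"z":0,"ax":0,"ay":-0.05,"az":-0.17},{"jaw":255,"x":0.15,"y":0.6,"z":0,"ax":0,"ay":-0.05,"az":-0.17},{"jaw":255,"x":0.15,"y":0.6,"z":0,"ax":0,"ay":-0.05,"az":-0.17},{"jaw":255,"x":0.1,"y":0.5,"z":0,"ax":0,"ay":-0.05,"az":-0.1},{"jaw":255,"x":0.1,"y":0.3,"z":0,"ax":0,"ay":0,"az":-0.1},{"jaw":255,"x":0,"y":0,"z":0,"ax":0,"ay":0,"az":0}]'
cat >> h.py <<'E'
OFF=np.array([.003,0,.0153])
def lensleft(x,y,z,tilt=4):
    R=lean(toolR_panel(-1),24-tilt);left(PO+panelR()@[x,y,z]+R@OFF,R)
    s=sense();L=np.array(s['tcp_pos'])-np.array(s['ee_rot'])@OFF
    print('lens in panel',(panelR().T@(L-PO)).round(4))
E
python3 -c "
from h import *
lensleft(.008,0,.07)"
```

```text
time_s: 23.08
tcp_pos: [0.5431, -0.0427, 0.1655]
ee_rot: [[0.992, -0.119, 0.048], [-0.12, -0.993, -0.001], [0.048, -0.004, -0.999]]
wrist_force: [0.1, -1.3, -3.0]
gripper_width: 0.707
t 23.075 shift units [ 0.548  1.068 -0.639] turn units [-0.039 -0.121  0.056] F [ 0.1  -1.3  -3.03] w 0.7068469659185155 j [ 13.   15.8 -18.    0.9 -53.5  69.7]
lens in panel [ 0.0005 -0.0673  0.1154]
```

```bash
python3 -m inch '[{"jaw":255,"x":0.18,"y":0.35,"z":0,"ax":-0.01,"ay":-0.04,"az":0.02},{"jaw":255,"x":0.18,"y":0.35,"z":0,"ax":-0.01,"ay":-0.04,"az":0.02},{"jaw":255,"x":0.15,"y":0.28,"z":-0.2,"ax":-0.01,"ay":-0.04,"az":0.02},{"jaw":255,"x":0,"y":0,"z":-0.2,"ax":0,"ay":0,"az":0},{"jaw":255,"x":0,"y":0,"z":0,"ax":0,"ay":0,"az":0}]'
python3 -c "
from h import *
lensleft(.008,0,.05)
for n in('top','side'):cv2.imwrite(f'pics/{n}11.png',capture(n)[:,:,::-1])
c=lambda s,u,v:cv2.resize(cv2.imread(s)[v:v+80,u:u+80],(400,400),interpolation=cv2.INTER_CUBIC)
cv2.imwrite('pics/z11.png',np.hstack([c('pics/top11.png',205,145),c('pics/side11.png',215,125)]))"
```

```text
time_s: 23.7
tcp_pos: [0.572, 0.0167, 0.1369]
ee_rot: [[0.992, -0.111, 0.063], [-0.11, -0.994, -0.008], [0.063, 0.001, -0.998]]
wrist_force: [-0.3, 1.0, -2.4]
gripper_width: 0.713
t 23.7 shift units [ 0.201  0.063 -0.466] turn units [-0.001 -0.039  0.005] F [-0.32  1.01 -2.39] w 0.7128405347207206 j [ 18.8  19.6 -17.5   2.1 -49.6  63.6]
lens in panel [ 0.0089 -0.005   0.0803]
```

View pics/z11.png

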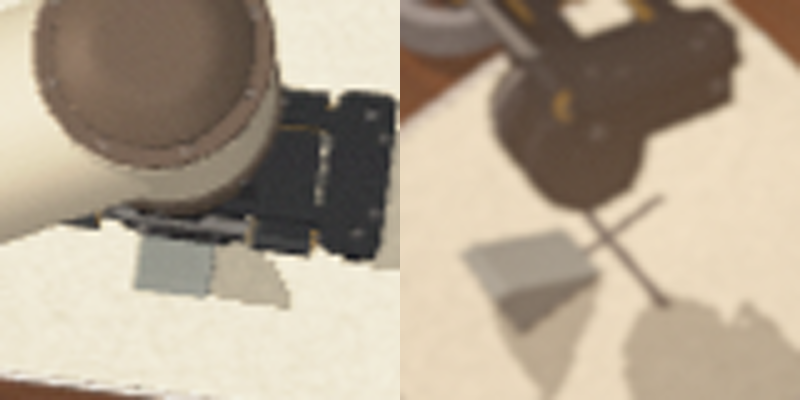

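```bash
python3 -m inch '[{"jaw":255,"x":0.1,"y":0.04,"z":-0.24,"ax":0,"ay":-0.03,"az":0},{"jaw":255,"x":0.09,"y":0.03,"z":-0.22,"ax":0,"ay":-0.01,"az":0},{"jaw":255,"x":0,"y":0,"z":0,"ax":0,"ay":0,"az":0}]'
python3 -c "
from h import *
lensleft(.008,0,.037)"
```

```text
time_s: 24.18
tcp_pos: [0.5853, 0.0203, 0.1092]
ee_rot: [[0.991, -0.112, 0.074], [-0.112, -0.994, -0.007], [0.074, -0.001, -0.997]]
wrist_force: [-0.1, 0.0, -2.7]
gripper_width: 0.711
t 24.175 shift units [ 0.068 -0.007 -0.204] turn units [-0.005  0.026  0.013] F [-0.14  0.04 -2.67] w 0.710804332576633 j [ 18.8  22.3 -18.1   2.4 -45.7  63.2]
lens in panel [ 0.0092 -0.      0.0498]
```

```bash
python3 -m inch '[{"jaw":255,"x":0.07,"y":0,"z":-0.2,"ax":0,"ay":0.03,"az":0.01},{"jaw":255,"x":0,"y":0,"z":0,"ax":0,"ay":0,"az":0}]'
python3 -c "
from h import *
lensleft(.008,0,.033)"
```

```text
time_s: 24.42
tcp_pos: [0.5899, 0.0202, 0.0962]
ee_rot: [[0.992, -0.11, 0.068], [-0.11, -0.994, -0.007], [0.068, -0.001, -0.998]]
wrist_force: [0.3, -0.2, -2.7]
gripper_width: 0.706
t 24.425 shift units [ 0.018 -0.008 -0.048] turn units [-0.005 -0.007  0.003] F [ 0.28 -0.15 -2.7 ] w 0.7059119682331831 j [ 18.5  23.7 -18.    2.3 -44.8  63.6]
lens in panel [0.0081 0.0004 0.0361]
```

Now 2 mm steps towards the board.

```bash
python3 -m inch '[{"jaw":255,"x":0.015,"y":-0.005,"z":-0.035,"ax":0,"ay":0,"az":0},{"jaw":255,"x":0,"y":0,"z":0,"ax":0,"ay":0,"az":0}]' | grep -E "tcp|force"
python3 -m inch '[{"jaw":255,"x":0.015,"y":0,"z":-0.035,"ax":0,"ay":0,"az":0},{"jaw":255,"x":0,"y":0,"z":0,"ax":0,"ay":0,"az":0}]' | grep -E "tcp|force"
python3 -c "
from h import *
lensleft(.008,0,.030)"
```

```text
tcp_pos: [0.5911, 0.0199, 0.0943]
wrist_force: [0.2, 0.0, -3.6]
tcp_pos: [0.5923, 0.02, 0.0926]
wrist_force: [0.2, -0.0, -1.9]
t 24.925 shift units [-0.002 -0.006 -0.033] turn units [-0.006  0.002  0.002] F [ 0.21 -0.04 -1.95] w 0.712026080885247 j [ 18.4  24.1 -17.9   2.3 -44.3  63.6]
lens in panel [0.0089 0.0004 0.0318]
```

```bash
python3 -m inch '[{"jaw":255,"x":0.005,"y":-0.005,"z":-0.025,"ax":0,"ay":0,"az":0},{"jaw":255,"x":0,"y":0,"z":0,"ax":0,"ay":0,"az":0}]' | grep -E "tcp|force"
python3 -m inch '[{"jaw":255,"x":0.005,"y":0,"z":-0.025,"ax":0,"ay":0,"az":0}]' | grep -E "tcp|force"
python3 -c "
from h import *
lensleft(.008,0,.030)"
```

```text
tcp_pos: [0.5926, 0.0197, 0.0912]
wrist_force: [-0.9, -0.1, -2.9]
tcp_pos: [0.593, 0.0197, 0.0908]
wrist_force: [-5.4, 1.2, 9.4]
t 25.3 shift units [-0.014 -0.002 -0.003] turn units [-0.005  0.005 -0.001] F [-5.38  1.19  9.42] w 0.7146361778690539 j [ 18.4  24.3 -18.    2.4 -44.   63.7]
lens in panel [0.0088 0.0002 0.0299]
```

The lens touched the board exactly at the expected height (0.030). Next I'll ease it downslope to the wedge.

```bash
python3 -m inch '[{"jaw":255,"x":-0.05,"y":0.005,"z":-0.008,"ax":0,"ay":0,"az":0},{"jaw":255,"x":0,"y":0,"z":0,"ax":0,"ay":0,"az":0}]' | grep -E "tcp|force"
python3 -m inch '[{"jaw":255,"x":-0.04,"y":0.005,"z":-0.016,"ax":0,"ay":0,"az":0},{"jaw":255,"x":0,"y":0,"z":0,"ax":0,"ay":0,"az":0}]' | grep -E "tcp|force"
python3 -c "
from h import *
lensleft(0,0,.030)"
```

```text
tcp_pos: [0.5899, 0.0201, 0.0905]
wrist_force: [-0.5, -0.1, -2.8]
tcp_pos: [0.5872, 0.0204, 0.089]
wrist_force: [0.3, -0.2, -1.6]
t 25.8 shift units [-0.037  0.    -0.027] turn units [-0.006  0.005  0.   ] F [ 0.29 -0.22 -1.55] w 0.7125567823967185 j [ 18.7  24.  -18.9   2.4 -43.5  63.4]
lens in panel [0.0027 0.0002 0.0306]
```

```bash
python3 -m inch '[{"jaw":255,"x":-0.025,"y":0.003,"z":-0.013,"ax":0,"ay":0,"az":0},{"jaw":255,"x":0,"y":0,"z":0,"ax":0,"ay":0,"az":0}]' | grep -E "tcp|force"
python3 -m inch '[{"jaw":255,"x":-0.025,"y":0.003,"z":-0.013,"ax":0,"ay":0,"az":0}]' | grep -E "tcp|force"
python3 -c "
from h import *
lensleft(0,0,.030)
for n in('side',):cv2.imwrite(f'pics/{n}12.png',capture(n)[:,:,::-1])
crop('pics/side12.png',205,120,100,100,6,'pics/z12.png')"
```

```text
tcp_pos: [0.5855, 0.0205, 0.0879]
wrist_force: [-0.6, 0.2, -2.0]
tcp_pos: [0.5842, 0.0207, 0.0872]
wrist_force: [0.1, -0.0, -2.2]
t 26.175 shift units [ 0.012 -0.006  0.003] turn units [-0.006  0.005  0.   ] F [ 0.11 -0.03 -2.2 ] w 0.7138770602573794 j [ 18.8  23.9 -19.5   2.4 -43.   63.2]
lens in panel [-0.0008  0.0002  0.0301]
```

View pics/z12.png

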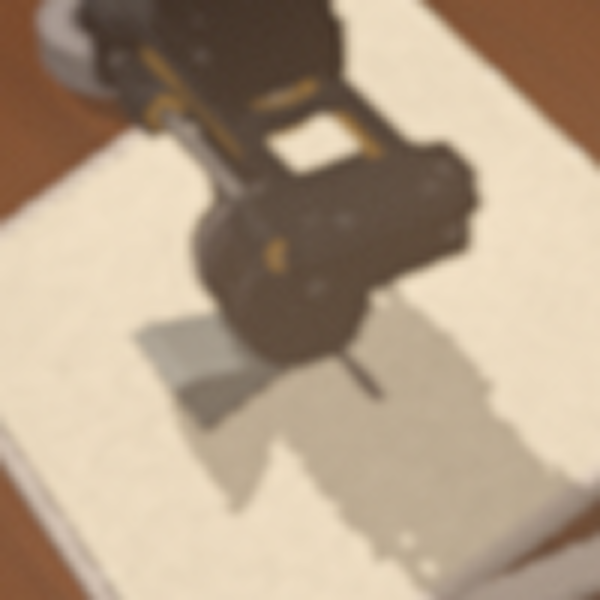

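```bash
python3 -m inch '[{"jaw":255,"x":-0.02,"y":0.002,"z":-0.009,"ax":0,"ay":0,"az":0}]' | grep -E "tcp|force"
python3 -m inch '[{"jaw":255,"x":-0.02,"y":0.002,"z":-0.009,"ax":0,"ay":0,"az":0}]' | grep -E "tcp|force"
python3 -m inch '[{"jaw":255,"x":-0.02,"y":0.002,"z":-0.009,"ax":0,"ay":0,"az":0}]' | grep -E "tcp|force"
python3 -c "
from h import *
lensleft(0,0,.030)"
```

```text
tcp_pos: [0.5835, 0.0209, 0.087]
wrist_force: [0.6, -0.3, 0.2]
tcp_pos: [0.5828, 0.0211, 0.0869]
wrist_force: [1.2, 0.1, -1.1]
tcp_pos: [0.5819, 0.0213, 0.0867]
wrist_force: [0.6, -0.5, -0.7]
t 26.6 shift units [ 0.05  -0.014  0.012] turn units [-0.007  0.028 -0.005] F [ 0.63 -0.52 -0.7 ] w 0.7137544540354068 j [ 18.9  23.6 -20.    2.6 -42.5  63. ]
lens in panel [-0.0031  0.0005  0.0306]
```

```bash
python3 -m inch '[{"jaw":255,"x":-0.015,"y":0,"z":-0.03,"ax":0,"ay":0,"az":0},{"jaw":255,"x":0,"y":0,"z":0,"ax":0,"ay":0,"az":0}]' | grep -E "tcp|force"
python3 -m inch '[{"jaw":255,"x":-0.015,"y":0,"z":-0.03,"ax":0,"ay":0,"az":0},{"jaw":255,"x":0,"y":0,"z":-0.02,"ax":0,"ay":0,"az":0}]' | grep -E "tcp|force"
python3 -c "
from h import *
lensleft(0,0,.030)
for n in('side',):cv2.imwrite(f'pics/{n}13.png',capture(n)[:,:,::-1])
crop('pics/side13.png',205,120,100,100,6,'pics/z13.png')"
```

```text
tcp_pos: [0.5817, 0.0213, 0.0867]
wrist_force: [-0.6, 0.4, -1.8]
tcp_pos: [0.5818, 0.0214, 0.0866]
wrist_force: [-3.5, 0.3, 6.9]
t 27.1 shift units [ 0.052 -0.016  0.013] turn units [-0.002  0.057 -0.017] F [-3.45  0.29  6.92] w 0.7103042650469193 j [ 19.   23.5 -20.4   2.8 -42.   62.8]
lens in panel [-0.0034  0.0006  0.0306]
```

View pics/z13.png

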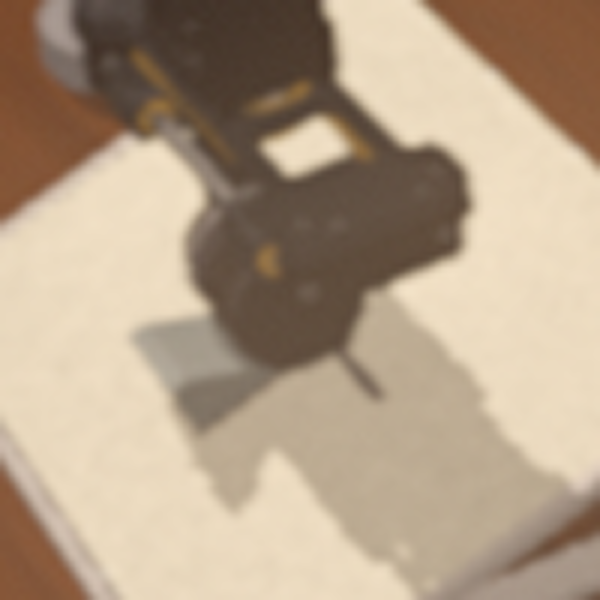

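```bash
python3 -m inch '[{"jaw":255,"x":0,"y":0,"z":0,"ax":0,"ay":-0.03,"az":0}]' | grep -E "tcp|force"
python3 -m inch '[{"jaw":255,"x":-0.04,"y":0.003,"z":-0.016,"ax":0,"ay":0,"az":0}]' | grep -E "tcp|force"
python3 -m inch '[{"jaw":255,"x":-0.04,"y":0.003,"z":-0.016,"ax":0,"ay":0,"az":0}]' | grep -E "tcp|force"
python3 -c "
from h import *
lensleft(0,0,.030)"
```

```text
tcp_pos: [0.5817, 0.0214, 0.0868]
wrist_force: [0.1, -0.8, -2.1]
tcp_pos: [0.5798, 0.0217, 0.086]
wrist_force: [0.2, 0.4, -0.5]
tcp_pos: [0.5778, 0.0221, 0.0851]
wrist_force: [0.5, -0.1, 0.4]
t 27.525 shift units [ 0.118 -0.028  0.038] turn units [-0.007  0.105 -0.019] F [ 0.51 -0.1   0.42] w 0.7122817923230097 j [ 19.3  23.1 -21.5   3.1 -40.8  62.3]
lens in panel [-0.0078  0.0008  0.0309]
```

Run:
```python
from h import *
for n in('side','top'):cv2.imwrite(f'pics/{n}14.png',capture(n)[:,:,::-1])
c=lambda s,u,v:cv2.resize(cv2.imread(s)[v:v+50,u:u+50],(390,390),interpolation=cv2.INTER_CUBIC)
cv2.imwrite('pics/z14.png',np.vstack([np.hstack([c('pics/top11.png',215,170),c('pics/side11.png',220,160)]),np.hstack([c('pics/top14.png',215,170),c('pics/side14.png',220,160)])])[:, :][::1])
im=cv2.imread('pics/z14.png');cv2.imwrite('pics/z14.png',cv2.resize(im,(600,600)))
```

```text
(no output)
```

View pics/z14.png

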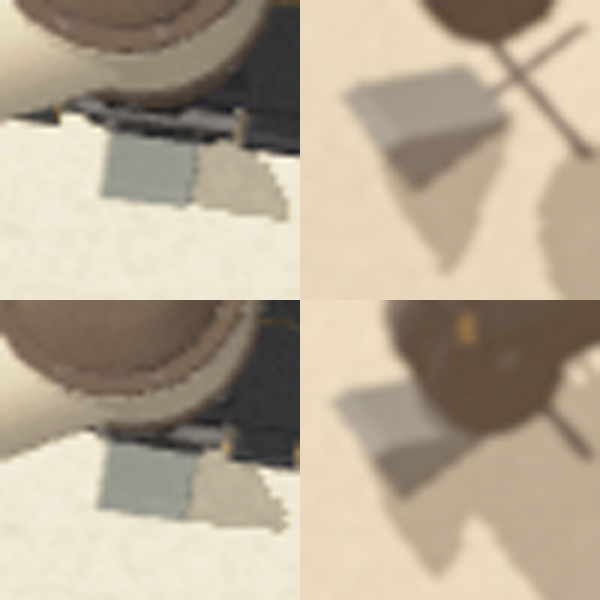

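The wedge crept about 4.5 mm downslope while I pushed, so I'll stop pushing along the slope and only press down lightly. The lens is estimated at -0.006 to -0.008, within the ±0.015 tolerance.

```bash
python3 -m inch '[{"jaw":255,"x":0,"y":0,"z":-0.015,"ax":0,"ay":0,"az":0}]' | grep -E "tcp|force"
python3 -m inch '[{"jaw":255,"x":0,"y":0,"z":-0.02,"ax":0,"ay":0,"az":0}]' | grep -E "tcp|force"
python3 -m inch '[{"jaw":255,"x":0,"y":0,"z":-0.02,"ax":0,"ay":0,"az":0}]' | grep -E "tcp|force"
python3 -c "
from h import *
lensleft(0,0,.030)"
```

```text
tcp_pos: [0.5774, 0.022, 0.0847]
wrist_force: [-2.2, -0.4, 9.7]
tcp_pos: [0.5774, 0.022, 0.0847]
wrist_force: [-2.8, 0.5, 9.8]
tcp_pos: [0.5774, 0.022, 0.0847]
wrist_force: [-2.1, -0.2, 8.3]
t 28.0 shift units [ 0.125 -0.028  0.044] turn units [ 0.     0.101 -0.024] F [-2.07 -0.16  8.25] w 0.7114455338570278 j [ 19.4  23.1 -21.6   3.1 -40.8  62.3]
lens in panel [-0.0083  0.0008  0.0308]
```

The force splits into roughly 8 N on the board and 5 N on the wedge face, so both contacts are made. Now a gentle release.

```bash
python3 -m inch '[{"jaw":255,"x":0,"y":0,"z":-0.01,"ax":0,"ay":0,"az":0},{"jaw":255,"x":0,"y":0,"z":-0.005,"ax":0,"ay":0,"az":0},{"jaw":66,"x":0,"y":0,"z":0,"ax":0,"ay":0,"az":0},{"jaw":60,"x":0,"y":0,"z":0,"ax":0,"ay":0,"az":0},{"jaw":60,"x":0,"y":0,"z":0,"ax":0,"ay":0,"az":0}]'
python3 - <<'E'
from h import *
for n in('side','top'):cv2.imwrite(f'pics/{n}15.png',capture(n)[:,:,::-1])
crop('pics/side15.png',205,120,100,100,6,'pics/z15.png')
E
```

```text
time_s: 28.62
tcp_pos: [0.5759, 0.0218, 0.083]
ee_rot: [[0.991, -0.106, 0.083], [-0.106, -0.994, -0.008], [0.084, -0.001, -0.996]]
wrist_force: [0.6, -0.6, 1.0]
gripper_width: 0.763
```

View pics/z15.png

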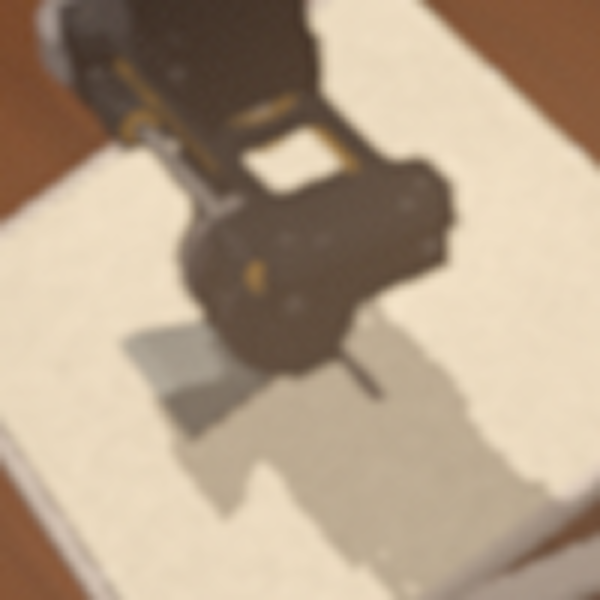

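```bash
python3 -m inch '[{"jaw":0,"x":0,"y":0,"z":0,"ax":0,"ay":0,"az":0},{"jaw":0,"x":0,"y":0,"z":0,"ax":0,"ay":0,"az":0},{"jaw":0,"x":0,"y":0,"z":0,"ax":0,"ay":0,"az":0},{"jaw":0,"x":-0.015,"y":0,"z":0.2,"ax":0,"ay":0,"az":0},{"jaw":0,"x":-0.03,"y":0,"z":0.3,"ax":0,"ay":0,"az":0},{"jaw":0,"x":-0.04,"y":0,"z":0.5,"ax":0,"ay":0,"az":0},{"jaw":0,"x":-0.05,"y":0,"z":0.6,"ax":0,"ay":0,"az":0},{"jaw":0,"x":-0.1,"y":0,"z":0.6,"ax":0,"ay":0,"az":0},{"jaw":0,"x":-0.3,"y":0.4,"z":0.5,"ax":0,"ay":0,"az":0},{"jaw":0,"x":-0.3,"y":0.6,"z":0.2,"ax":0,"ay":0,"az":0},{"jaw":0,"x":-0.3,"y":0.7,"z":0,"ax":0,"ay":0,"az":0},{"jaw":0,"x":-0.3,"y":0.7,"z":0,"ax":0,"ay":0,"az":0}]'
python3 -m inch '[{"jaw":0,"x":-0.3,"y":0.7,"z":0,"ax":0,"ay":0,"az":0},{"jaw":0,"x":-0.3,"y":0.7,"z":0,"ax":0,"ay":0,"az":0},{"jaw":0,"x":0,"y":0.4,"z":0,"ax":0,"ay":0,"az":0},{"jaw":0,"x":0,"y":0,"z":0,"ax":0,"ay":0,"az":0}]'
python3 - <<'E'
from h import *
for n in('side','top'):cv2.imwrite(f'pics/{n}16.png',capture(n)[:,:,::-1])
c=lambda s,u,v:cv2.resize(cv2.imread(s)[v:v+60,u:u+60],(400,400),interpolation=cv2.INTER_CUBIC)
cv2.imwrite('pics/z16.png',np.hstack([c('pics/top16.png',212,150),c('pics/side16.png',220,140)]))
E
```

```text
time_s: 30.22
tcp_pos: [0.4878, 0.1668, 0.2713]
ee_rot: [[0.989, -0.112, 0.093], [-0.112, -0.994, -0.004], [0.093, -0.007, -0.996]]
wrist_force: [0.8, -0.4, 0.4]
gripper_width: 1.002
time_s: 30.72
tcp_pos: [0.4493, 0.2802, 0.2757]
ee_rot: [[0.989, -0.107, 0.098], [-0.108, -0.994, 0.001], [0.097, -0.012, -0.995]]
wrist_force: [-0.7, -1.3, 0.4]
gripper_width: 1.002
```

View pics/z16.png

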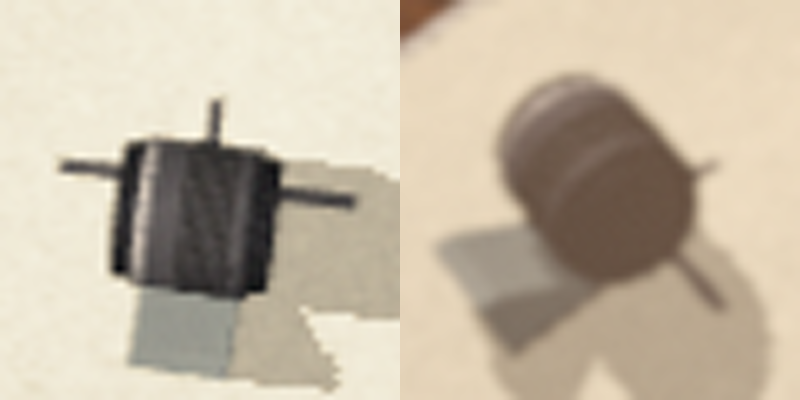

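Run:
```python
from h import *
R=panelR()
def pl(n,p,z=0):
    o,d=ray(n,*p);o0=PO+R[:,2]*z;k=((o0-o)@R[:,2])/(d@R[:,2]);return (R.T@(o+k*d-PO)).round(4)
T=lambda u,v:(212+u*.15-.4,150+v*.15-.4);S=lambda u,v:(220+(u-400)*.15-.4,140+v*.15-.4)
print('cross top',pl('top',(242.8,177.1)),'side',pl('side',(256.1,171.9)))
print('lens top',pl('top',T(196.5,216.5),.03),'side bbox',pl('side',S((498+695)/2,(75+283)/2),.03),tri(S(596.5,179),T(196.5,216.5)))
q,_=tri(S(596.5,179),T(196.5,216.5));print('tri in panel',R.T@(q-PO))
a,b=pl('top',T(128,138),.03),pl('top',T(110,275),.03);c,d=pl('top',T(283,155),.03),pl('top',T(265,298),.03)
print(a,b,c,d,'axis deg',np.degrees(np.arctan2(*( (a+b)/2-(c+d)/2)[:2])))
for p in((128,365),(232,378)):print('wedge end top',pl('top',T(*p),.032),)
# predicted image of lens outline end circle from hypothesised centre
for x in(-.012,-.009,-.006,-.003,0):
  for n,o in(('top',(212,150)),('side',(220,140))):
    pts=[]
    for y,r in((-.031,.027),(.031,.027),(-.023,.030),(.023,.030)):
        for t in np.linspace(0,2*np.pi,40):pts.append(proj(n,PO+R@[x+r*np.cos(t),y,.03+r*np.sin(t)]))
    p=np.array(pts);p=(p+.4-o)/.15;print(x,n,p.min(0).round(),p.max(0).round())
```

```text
cross top [-0.0016  0.0001  0.    ] side [ 0.0018 -0.0001 -0.    ]
lens top [-0.0085  0.0015  0.03  ] side bbox [-0.0058  0.0009  0.03  ] (array([0.57429284, 0.0225734 , 0.10016238]), np.float64(0.0026895025701799764))
tri in panel [-0.00706027  0.00100202  0.03068709]
[0.0192 0.0316 0.03  ] [-0.0366  0.0329  0.03  ] [ 0.0203 -0.0293  0.03  ] [-0.0378 -0.029   0.03  ] axis deg 0.046657790592917796
wedge end top [-0.0719  0.0218  0.032 ]
wedge end top [-0.0716 -0.0199  0.032 ]
-0.012 top [111. 142.] [287. 309.]
-0.012 side [80. 83.] [290. 300.]
-0.009 top [112. 135.] [287. 302.]
-0.009 side [87. 78.] [297. 295.]
-0.006 top [112. 127.] [288. 294.]
-0.006 side [93. 73.] [303. 290.]
-0.003 top [113. 120.] [289. 287.]
-0.003 side [100.  68.] [310. 285.]
0 top [114. 112.] [290. 279.]
0 side [106.  63.] [316. 280.]
```

```bash
python3 -m inch '[{"jaw":0,"x":0,"y":0,"z":0,"ax":0,"ay":0,"az":0},{"jaw":0,"x":0,"y":0,"z":0,"ax":0,"ay":0,"az":0},{"jaw":0,"x":0,"y":0,"z":0,"ax":0,"ay":0,"az":0},{"jaw":0,"x":0,"y":0,"z":0,"ax":0,"ay":0,"az":0},{"jaw":0,"x":0,"y":0,"z":0,"ax":0,"ay":0,"az":0},{"jaw":0,"x":0,"y":0,"z":0,"ax":0,"ay":0,"az":0},{"jaw":0,"x":0,"y":0,"z":0,"ax":0,"ay":0,"az":0},{"jaw":0,"x":0,"y":0,"z":0,"ax":0,"ay":0,"az":0}]'
python3 - <<'E'
from h import *
for n,u,v in(('side',220,140),('top',212,150)):
    a=cv2.imread(f'pics/{n}16.png')[v:v+60,u:u+60];b=capture(n)[:,:,::-1];cv2.imwrite(f'pics/{n}17.png',b);b=b[v:v+60,u:u+60]
    print(n,np.abs(a.astype(int)-b).mean(),cv2.phaseCorrelate(np.float64(a.mean(2)),np.float64(b.mean(2))))
    # pack and tape
f0=cv2.imread('pics/top0.png');f1=cv2.imread('pics/top17.png')
for nm,(u,v) in(('pack',(355,142)),('tape',(112,125))):
    print(nm,np.abs(f0[v:v+40,u:u+40].astype(int)-f1[v:v+40,u:u+40]).mean())
E
```

```text
time_s: 31.82
tcp_pos: [0.4504, 0.2756, 0.2756]
ee_rot: [[0.989, -0.114, 0.097], [-0.115, -0.993, -0.0], [0.096, -0.011, -0.995]]
wrist_force: [1.0, -1.3, 0.3]
gripper_width: 0.997
side 0.4488888888888889 ((-0.0026463583784952505, -0.01333522161419154), 0.999388093721783)
top 0.7626851851851851 ((0.007602307334725111, 0.018958752135525003), 1.0040126628834851)
pack 1.9316666666666666
tape 2.0554166666666664
```

The lens and wedge are stationary, and the pack and tape haven't moved. Handing in.

```bash
python3 -c "
from station import *
print(finish_job())"
```

```text
the job is handed in; nothing more can be done
None
```

The wedge stands on the board just below the cross, and the lens lies square across the slope, resting against the wedge's sloping face. I handed the job in at about 32 s; `finish_job` gives no verdict.

**What I did:** My first hold on the wedge would have run joint 5 too close to its limit over the board. I put the wedge back on the bench, regripped it at a lean, set it flat on the board and let go. I took the lens from its rest and lowered it until it touched the board. I eased it down to the wedge and pressed lightly: about 8 N on the board and 5 N on the wedge, judged from the wrist force. Then I opened the fingers slowly and backed away.

**Last checks:**
- **Lens position:** its centre is about 7 mm downslope of the cross and about 1 mm across it. Its height is about 30.7 mm above the board, and it is square to the slope within my measuring error.
- **At rest:** two pictures over 1 s apart show no movement of the lens or the wedge, and the gripper is well clear.
- **Pack and tape:** both are where they were at the start.

**What was off:**
- **Wedge crept:** while I eased the lens against it, the wedge slid about 5 mm downslope. That is why the lens sits 7 mm low rather than on the cross, though still inside the 15 mm allowed.
- **Cameras disagree:** the two views differ by about 3 mm along the slope, so that 7 mm could be out by a few millimetres.

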